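Close the buffet pots with their own lids

ROBOT

A 7-joint arm with a two-finger parallel gripper is mounted at the origin on the work surface. World frame = base frame: x ahead of the robot, y to its left, z up, the work surface at z = 0. Lengths are in m, angles in rad, forces in N, time in s.
With the tool pointing down it reaches from about 0.425 to 0.925 m from the base axis. Payload 6.8 kg.
Tool frame: the origin (TCP) lies at the very end of the fingers, on their centre line; the grasp point (between the pads) lies 19 mm behind it (bot.grip_depth is the distance from the TCP to the grasp point, in m); z points along the fingers, y is the direction in which the jaws open and shut (so a half turn about z gives the same grasp; the last joint's range is limited). The gripper opens to 85 mm and grips with 20 to 120 N. Pads are 22 mm wide; open, the fingers measure 114 mm over their backs; the gripper's body (76 mm by 85 mm) begins 54 mm behind the grasp point. The pads swing forward as they close: fully open they stand 13 mm farther back than shut.
Start: joints at [1.088, 0.477, 0.022, 1.555, -0.011, 1.109, -0.083], TCP at [0.247, -0.628, 0.231] pointing down, gripper open.
Joint ranges: [-2.96, 2.96], [-0.34, 2.1], [-1.41, 1.46], [0.24, 2.44], [-1.37, 4.51], [0.17, 1.92], [-2.96, 2.96]. Speed limits (rad/s): [2.39, 2.39, 3.14, 3.14, 3.14, 3.14, 3.14].

INTERFACE

Orientations are given as a unit quaternion [w, x, y, z].
In Python, from station import bot gives the robot as it stands.
- The arm moves only by the tool step_arm, never from a script. Its argument "increments" is a list of rows, each a list of 7 numbers: the shift along the world's x, y, z in m, then the turn, a rotation vector about the world's x, y, z in degrees, then the gripper command: -1 is fully open, 1 is shut, values between are in proportion. In form: [[dx, dy, dz, rx, ry, rz, fingers], ...]. A call has 1 to 10 rows; each row is the pose to reach, as a shift and turn from the pose commanded when the call began; what a row does not reach only later rows make up. A row lasts 1/12 s, in which the tool goes at most 41.7 mm and 7.16 degrees, less where a joint would pass 70% of its speed; a pose out of reach is approached as far as the arm can. A call with a gripper value outside its range is refused whole. The fingers move at their own pace and stop on an object; "force" is the grip in N (left out, the last holds). Time passes only in rows, so rows that repeat a pose let the fingers close. It gives the time, the measured TCP pose, the force and the opening at its end, in the units of the state.
- bot.get_obs(): the state, without advancing time (a new reading comes with each control period).
- bot.read_camera(name): name is "scene" or "top"; returns a dict with "color" (480x640x3 uint8, red, green, blue), "intrinsics" (3x3 intrinsics, pixels), "D" ([k1, k2, p1, p2, k3] as OpenCV has them; the pictures are not rectified), "extrinsics" (4x4, takes a point from camera to world coordinates). Camera axes: x right, y up, looking along -z (the intrinsics and any distortion apply to the point x, -y, -z); pixel columns grow to the right and rows downward; lengths in m; the calibration is good to about 2 mm. A picture is of the moment at which its call begins. There is no depth.
- bot.hand_in(): hands the job in, once; it reports no verdict.
Trained networks look in the newest picture that a camera, given by its name, has taken for a name from the list of things; names that differ only in an ending like _2 or _b are one class to them, and where a whole thing is asked for, a point or a joint stands for the part that bears it (a point fixed in the world has none). Each returns a list of dicts, best first, with "conf" (0 to 1); they miss things now and then, are a little off and sometimes report something else, mostly with a low value. They report only what shows in the picture. A call takes as long as a camera call. They do not tell look-alikes from the thing itself.
- bot.recognise(thing, camera): "location" ([column, row] as shares, 0 to 1, of the picture: columns of its width, rows of its height, amid what is visible of it).
- bot.place_of(thing, camera): "location" ([column, row] as shares, 0 to 1, of the picture: columns of its width, rows of its height: a listed point, or the origin of a listed thing).
The state is a dict: "t": time; "q": joint angles; "joint_vel": joint speeds; "joint_torque": joint torques, N m; "eef_pos": TCP position; "tool_rot": TCP orientation; "contact_force": force on the tool from outside, world axes, zero at the start; "torque": the same for the moment, N m; "gripper_width": opening from 0.0 (shut) to 1.0 (fully open).
Only numpy, scipy, OpenCV 4.12 (cv2) and the standard library are available. Lean on these libraries where they do the work, as an engineer would, in place of code of your own. Each camera call takes 0.05 s, during which the arm holds its last target.

TASK

The buffet is over: close the four washed, empty steel serving pots for the night by putting on each the lid that fits it, fully down and level in its rim. Set the lids down rather than dropping them, and leave the pots, the pepper shaker and the jar where they stand.

Things in the scene. Friction and masses are not known exactly. Their poses are not given: they have to be found in the camera images.
- pot_small: small round stainless steel serving pot, open and empty, standing upright and loose on the counter: 88 mm across the rim, 75 mm tall, almost straight wall 3 mm thick. Origin: centre of its underside; z up through the mouth.
- lid_small: lid of the small round pot, steel, right way up on the counter. Origin: centre of underside, z up. Heights from it: tapered plug 0-10 mm (64 to 76 mm across) that enters the pot; disc 94 mm across, 10-13 mm at the edge, 17 at the middle; round black knob, 28 mm across at 28-42 mm, top 47. Seated: disc on the rim, lid origin 65 mm above pot origin.
- pot_medium: medium round stainless steel serving pot, open and empty, standing upright and loose on the counter: 112 mm across the rim, 85 mm tall, almost straight wall 3 mm thick. Origin: centre of its underside; z up through the mouth.
- lid_medium: lid of the medium round pot, steel, right way up on the counter. Origin: centre of underside, z up. Heights from it: tapered plug 0-10 mm (88 to 100 mm across) that enters the pot; disc 118 mm across, 10-13 mm at the edge, 17 at the middle; round black knob, 28 mm across at 28-42 mm, top 47. Seated: disc on the rim, lid origin 75 mm above pot origin.
- pot_large: large round stainless steel serving pot, open and empty, standing upright and loose on the counter: 136 mm across the rim, 95 mm tall, almost straight wall 3 mm thick. Origin: centre of its underside; z up through the mouth.
- lid_large: lid of the large round pot, steel, right way up on the counter. Origin: centre of underside, z up. Heights from it: tapered plug 0-10 mm (112 to 124 mm across) that enters the pot; disc 142 mm across, 10-13 mm at the edge, 17 at the middle; round black knob, 28 mm across at 28-42 mm, top 47. Seated: disc on the rim, lid origin 85 mm above pot origin.
- pot_oblong: oblong stainless steel serving pan, open and empty, standing upright and loose on the counter: 132 mm long (its x axis), 92 mm wide (y), 65 mm tall, wall 3 mm, rounded corners. Origin: centre of its underside; z up.
- lid_oblong: lid of the oblong pan, steel, right way up on the counter. Origin: centre of underside, z up. Heights from it: stepped plug 111 x 71 mm (0-6 mm), 120 x 80 (6-10) that enters the pan; plate 138 (x) by 98 mm (y), 10-17 mm; black bar handle over the centre, 64 mm along x, 14 wide, at 27-47 mm. Fits either way round. Seated: plate on the rim, lid origin 55 mm above pan origin.
- pepper_shaker: bystander: glass pepper shaker with a steel cap, 42 mm across, 72 mm tall. Origin: centre of its underside.
- pickle_jar: bystander: green glass jar with a yellow cap, 54 mm across, 82 mm tall. Origin: centre of its underside.
Things that resemble listed ones, but are neither listed nor needed, are in the scene too. Leave any purple or turquoise look-alike of the lid_oblong alone.

How it is judged:
By the outcome, as a careful person would: the job done as asked, in the order asked, and still so for the second after the job is handed in, with the robot touching nothing.
It also fails if it takes over 106 s, if anything falls off the work surface, if the arm or the gripper's body presses on something with over 40 N, if the wrist force passes 120 N, or if a joint passes its speed limit or range.

## Working session

There is one attempt and no reset: what is moved stays moved. The work goes in short steps, Python scripts to look and compute and a tool call to move; the robot and the scene stay as the last step left them, time stands still between calls to the robot, and variables do not carry over. Pictures are saved under pics/ and viewed, and the job is handed in when it is done.

Besides the shell and the picture viewer there is one more tool, called after "Call:" as name(argument=value, ...) on one line, values as JSON. step_arm: Moves the arm, as the interface text tells. Its arguments: {"type":"object","properties":{"increments":{"type":"array","items":{"type":"array","items":{"type":"number"}}},"force":{"type":"number"}},"required":["increments"]}

```bash
mkdir -p pics
cat > h.py <<'E'
from station import bot
import numpy as np, cv2
def snap(n,cams=("scene","top")):
    out={}
    for c in cams:
        d=bot.read_camera(c); out[c]=d
        cv2.imwrite(f"pics/{n}_{c}.png",d["color"][:,:,::-1])
    return out
def ray(d,u,v):
    K=np.array(d["intrinsics"]);D=np.array(d["D"]);E=np.array(d["extrinsics"])
    p=cv2.undistortPoints(np.array([[[u,v]]],float),K,D)[0,0]
    r=E[:3,:3]@np.array([p[0],-p[1],-1.]); return E[:3,3],r
def onz(d,u,v,z):
    o,r=ray(d,u,v); return o+r*(z-o[2])/r[2]
def proj(d,P):
    K=np.array(d["intrinsics"]);D=np.array(d["D"]);E=np.array(d["extrinsics"])
    P=np.atleast_2d(P); c=(P-E[:3,3])@E[:3,:3]; c=c*[1,-1,-1]
    return cv2.projectPoints(c.reshape(-1,1,3),np.zeros(3),np.zeros(3),K,D)[0][:,0]
E
python3 - <<'E'
from h import *
o=snap("a")
for c in o:
    print(c,np.round(o[c]["extrinsics"],3).tolist(),o[c]["D"],np.round(o[c]["intrinsics"],1).tolist())
s=bot.get_obs();print({k:np.round(v,3).tolist() for k,v in s.items()}, bot.grip_depth)
T={"pot_small":0,"pot_medium":0,"pot_large":0,"pot_oblong":0,"lid_small":0,"lid_medium":0,"lid_large":0,"lid_oblong":0,"pepper_shaker":0,"pickle_jar":0}
for t in T:
    for c in o:
        for r in bot.place_of(t,c)[:3]:
            u,v=r["location"][0]*640,r["location"][1]*480
            print(t,c,round(r["conf"],2),round(u),round(v),np.round(onz(o[c],u,v,0),3)[:2])
E
```

```text
scene [[-0.889, -0.311, 0.334, 0.992], [0.457, -0.581, 0.673, 0.969], [-0.015, 0.752, 0.659, 0.952], [0.0, 0.0, 0.0, 1.0]] [-0.11422051  0.          0.          0.          0.        ] [[611.8, 0.0, 324.1], [0.0, 611.8, 234.9], [0.0, 0.0, 1.0]]
top [[0.02, 0.996, -0.091, 0.38], [-1.0, 0.02, 0.003, 0.028], [0.005, 0.091, 0.996, 1.271], [0.0, 0.0, 0.0, 1.0]] [-0.04662624  0.          0.          0.          0.        ] [[475.7, 0.0, 323.7], [0.0, 475.7, 236.8], [0.0, 0.0, 1.0]]
{'t': 0.1, 'q': [1.088, 0.478, 0.022, 1.556, -0.012, 1.109, -0.083], 'joint_vel': [0.0, -0.001, 0.003, -0.003, 0.001, -0.001, -0.001], 'joint_torque': [0.003, -59.776, 1.613, -28.196, 0.013, 0.005, -0.0], 'eef_pos': [0.247, -0.628, 0.23], 'tool_rot': [-0.001, 0.982, 0.186, -0.0], 'contact_force': [-1.197, -0.049, 0.596], 'torque': [-0.037, -0.008, 0.027], 'gripper_width': 0.998} 0.0187
pot_small scene 0.87 327 316 [0.62  0.224]
pot_small scene 0.62 262 152 [ 0.501 -0.399]
pot_small scene 0.48 254 199 [ 0.604 -0.212]
pot_small top 0.59 252 190 [0.618 0.222]
pot_medium scene 0.8 262 153 [ 0.502 -0.396]
pot_medium 
[... 249 characters left out ...]
014]
lid_small scene 0.97 327 179 [ 0.401 -0.199]
lid_small top 0.81 405 273 [ 0.402 -0.195]
lid_medium scene 0.58 345 232 [0.46  0.011]
lid_medium top 0.6 325 251 [0.457 0.02 ]
lid_large scene 0.88 431 362 [0.497 0.422]
lid_large top 0.76 176 233 [0.499 0.421]
lid_oblong scene 0.87 534 339 [0.283 0.473]
lid_oblong scene 0.8 504 269 [0.208 0.287]
lid_oblong scene 0.62 240 355 [0.815 0.234]
lid_oblong top 0.95 251 270 [0.402 0.216]
lid_oblong top 0.89 152 312 [0.285 0.477]
lid_oblong top 0.68 248 121 [0.812 0.239]
pepper_shaker scene 0.65 345 264 [0.512 0.107]
pepper_shaker top 0.59 293 229 [0.514 0.107]
pickle_jar scene 0.73 304 208 [ 0.507 -0.116]
pickle_jar top 0.71 377 233 [ 0.509 -0.119]
```

View pics/a_scene.png

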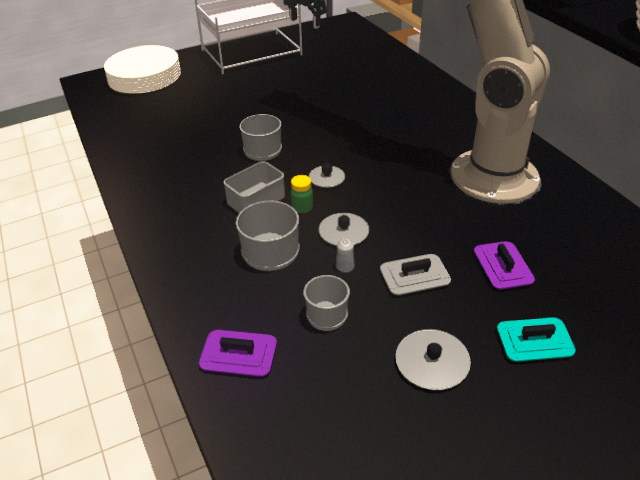

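View pics/a_top.png

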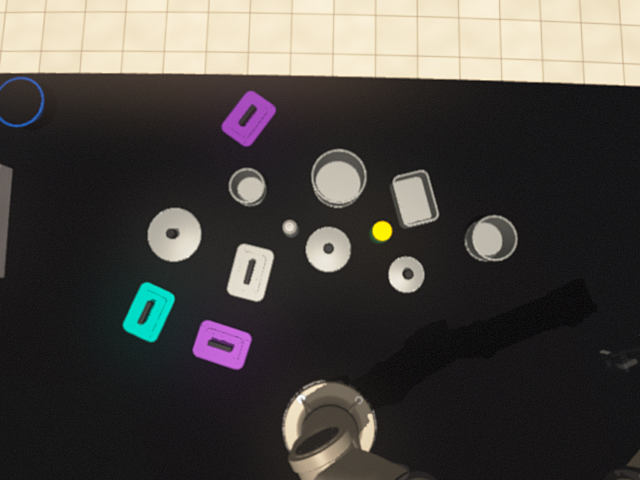

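The scene view shows the four pots: small (327,300), large (268,235), oblong (255,188) and medium (262,137). The steel lids are at: small (327,175), medium (344,228), large (433,358) and oblong (415,274). The other three plates are purple and turquoise look-alikes. Next I'll fit the silhouettes for accurate poses.

```bash
cat > fit.py <<'E'
from h import *
from scipy.optimize import minimize
S=4
def circ(d,z,n=48):
    a=np.linspace(0,2*np.pi,n,endpoint=False);return np.c_[d/2*np.cos(a),d/2*np.sin(a),np.full(n,z)]
def rect(l,w,z,r=.012):
    a=np.linspace(0,2*np.pi,48,endpoint=False)
    return np.c_[(l/2-r)*np.sign(np.cos(a))+r*np.cos(a),(w/2-r)*np.sign(np.sin(a))+r*np.sin(a),np.full(48,z)]
M={"pot_small":np.r_[circ(.088,.075),circ(.086,0)],"pot_medium":np.r_[circ(.112,.085),circ(.110,0)],"pot_large":np.r_[circ(.136,.095),circ(.134,0)],
"lid_small":np.r_[circ(.094,.010),circ(.094,.013)],"lid_medium":np.r_[circ(.118,.010),circ(.118,.013)],"lid_large":np.r_[circ(.142,.010),circ(.142,.013)],
"pot_oblong":np.r_[rect(.132,.092,.065,.02),rect(.13,.09,0,.02)],"lid_oblong":np.r_[rect(.138,.098,.010),rect(.138,.098,.017)]}
def seg(d,hull_px,thr):
    g=d["color"].max(2); m=(g>thr).astype(np.uint8)
    n,l=cv2.connectedComponents(m); k=np.zeros_like(m)
    cv2.fillConvexPoly(k,hull_px.astype(np.int32),1)
    ids=np.bincount(l[(k>0)&(m>0)]); b=ids.argmax(); 
    pts=np.argwhere(l==b)[:,::-1]; h=cv2.convexHull(pts.astype(np.int32))
    o=np.zeros_like(m); cv2.fillConvexPoly(o,h,1); return o,h
def world(name,p):
    R=np.array([[np.cos(p[2]),-np.sin(p[2])],[np.sin(p[2]),np.cos(p[2])]])
    P=M[name].copy(); P[:,:2]=P[:,:2]@R.T+p[:2]
    if len(p)>3:P[:,2]+=p[3]
    return P
def soft(d,name,p):
    h=cv2.convexHull(proj(d,world(name,p)).astype(np.float32))
    o=np.zeros((480,640),np.uint8); big=np.zeros((480*S,640*S),np.uint8)
    cv2.fillConvexPoly(big,np.round(((h+.5)*S-.5)*16).astype(np.int32),255,shift=4)
    return cv2.resize(big,(640,480),interpolation=cv2.INTER_AREA)/255.
def fit(name,p0,cams,thr=60,z=0):
    segs={c:seg(d,cv2.convexHull(proj(d,world(name,[*p0,z])).astype(np.float32)),thr)[0] for c,d in cams.items()}
    ob="oblong" in name
    def f(x):
        p=[p0[0]+x[0]*.01,p0[1]+x[1]*.01,p0[2]+(x[2]*.2 if ob else 0),z]
        e=0
        for c,d in cams.items():
            s=soft(d,name,p); e+=np.abs(s-segs[c]).sum()/np.maximum(s,segs[c]).sum()
        return e
    x0=np.zeros(3 if ob else 2)
    r=minimize(f,x0,method="Nelder-Mead",options=dict(initial_simplex=np.r_[[x0],x0+np.eye(len(x0))],xatol=.01,fatol=1e-4))
    x=r.x; return np.array([p0[0]+x[0]*.01,p0[1]+x[1]*.01,p0[2]+(x[2]*.2 if ob else 0)]),r.fun
E
cat > r1.py <<'E'
from fit import *
o=snap("b")
G={"pot_small":(.619,.223,0),"pot_medium":(.493,-.403,0),"pot_large":(.64,-.01,0),"pot_oblong":(.6,-.205,.2),"lid_small":(.402,-.197,0),"lid_medium":(.458,.015,0),"lid_large":(.498,.421,0),"lid_oblong":(.402,.216,-.15)}
vis={c:o[c]["color"].copy() for c in o}
for n,p0 in G.items():
    for cs in (["top"],["scene"],["top","scene"]):
        p,e=fit(n,p0,{c:o[c] for c in cs}); print(n,cs,np.round(p,4),round(e,3))
    for c in o:
        h=cv2.convexHull(proj(o[c],world(n,p)).astype(np.float32)); cv2.polylines(vis[c],[np.round(h).astype(np.int32)],True,(255,0,0),1)
for c in o: cv2.imwrite(f"pics/fit_{c}.png",vis[c][:,:,::-1])
E
time python3 r1.py
```

```text
pot_small ['top'] [0.6186 0.2276 0.    ] 0.091
pot_small ['scene'] [0.6181 0.2198 0.    ] 0.047
pot_small ['top', 'scene'] [0.6185 0.2227 0.    ] 0.195
pot_medium ['top'] [ 0.4944 -0.4098  0.    ] 0.063
pot_medium ['scene'] [ 0.6474 -0.0061  0.    ] 0.787
pot_medium ['top', 'scene'] [ 0.4944 -0.4098  0.    ] 0.927
pot_large ['top'] [ 0.6441 -0.0098  0.    ] 0.074
pot_large ['scene'] [ 0.6407 -0.0186  0.    ] 0.702
pot_large ['top', 'scene'] [ 0.6429 -0.0121  0.    ] 0.783
pot_oblong ['top'] [ 0.5957 -0.2111  0.2555] 0.109
pot_oblong ['scene'] [ 0.6377 -0.0147  0.2467] 0.773
pot_oblong ['top', 'scene'] [ 0.5997 -0.2092  0.2543] 0.926
lid_small ['top'] [ 0.3989 -0.1958  0.    ] 0.103
lid_small ['scene'] [0.6552 0.0124 0.    ] 0.922
lid_small ['top', 'scene'] [ 0.3996 -0.1968  0.    ] 1.054
lid_medium ['top'] [0.4605 0.0118 0.    ] 0.103
lid_medium ['scene'] [0.4677 0.0165 0.    ] 0.372
lid_medium ['top', 'scene'] [0.4645 0.0115 0.    ] 0.48
lid_large ['top'] [0.4922 0.4225 0.    ] 0.079
lid_large ['scene'] [0.4949 0.4214 0.    ] 0.025
lid_large ['top', 'scene'] [0.4948 0.4213 0.    ] 0.105
lid_oblong ['top'] [ 0.3967  0.2164 -0.2326] 0.099
lid_oblong ['scene'] [ 0.3998  0.2154 -0.2256] 0.034
lid_oblong ['top', 'scene'] [ 0.3997  0.2153 -0.2243] 0.14
real	0m35.741s
user	0m25.200s
sys	0m26.792s
```

```bash
python3 - <<'E'
import re
s=open('fit.py').read()
s=s.replace("n,l=cv2.conn","""kk=np.zeros_like(m); cv2.fillConvexPoly(kk,hull_px.astype(np.int32),1)
    m&=cv2.dilate(kk,np.ones((13,13),np.uint8))
    m=cv2.morphologyEx(m,cv2.MORPH_OPEN,np.ones((3,3),np.uint8)) if OPEN else m
    n,l=cv2.conn""").replace("S=4","S=4;OPEN=False")
open('fit.py','w').write(s)
E
python3 r1.py
python3 - <<'E'
import cv2
t=cv2.imread('pics/fit_top.png');s=cv2.imread('pics/fit_scene.png')
cv2.imwrite('pics/ft.png',cv2.resize(t[130:330,120:540],None,fx=1.9,fy=1.9,interpolation=cv2.INTER_NEAREST))
cv2.imwrite('pics/fs.png',cv2.resize(s[100:400,190:490],None,fx=2,fy=2,interpolation=cv2.INTER_NEAREST))
E
```

```text
pot_small ['top'] [0.6193 0.227  0.    ] 0.099
pot_small ['scene'] [0.6181 0.2198 0.    ] 0.047
pot_small ['top', 'scene'] [0.6187 0.2227 0.    ] 0.187
pot_medium ['top'] [ 0.4944 -0.4098  0.    ] 0.063
pot_medium ['scene'] [ 0.4971 -0.4089  0.    ] 0.135
pot_medium ['top', 'scene'] [ 0.4964 -0.4097  0.    ] 0.204
pot_large ['top'] [ 0.6441 -0.0098  0.    ] 0.074
pot_large ['scene'] [ 0.6405 -0.0196  0.    ] 0.173
pot_large ['top', 'scene'] [ 0.6423 -0.013   0.    ] 0.27
pot_oblong ['top'] [ 0.5957 -0.2111  0.2555] 0.108
pot_oblong ['scene'] [ 0.605  -0.1823  0.1326] 0.277
pot_oblong ['top', 'scene'] [ 0.5994 -0.209   0.2211] 0.407
lid_small ['top'] [ 0.3989 -0.1958  0.    ] 0.1
lid_small ['scene'] [ 0.4093 -0.1973  0.    ] 0.268
lid_small ['top', 'scene'] [ 0.4024 -0.1962  0.    ] 0.388
lid_medium ['top'] [0.4605 0.0118 0.    ] 0.105
lid_medium ['scene'] [0.4652 0.0112 0.    ] 0.152
lid_medium ['top', 'scene'] [0.4645 0.0108 0.    ] 0.259
lid_large ['top'] [0.4924 0.4231 0.    ] 0.078
lid_large ['scene'] [0.4949 0.4214 0.    ] 0.025
lid_large ['top', 'scene'] [0.4948 0.4213 0.    ] 0.103
lid_oblong ['top'] [ 0.3974  0.217  -0.232 ] 0.102
lid_oblong ['scene'] [ 0.3998  0.2154 -0.2256] 0.034
lid_oblong ['top', 'scene'] [ 0.3995  0.2153 -0.2204] 0.143
```

View pics/ft.png

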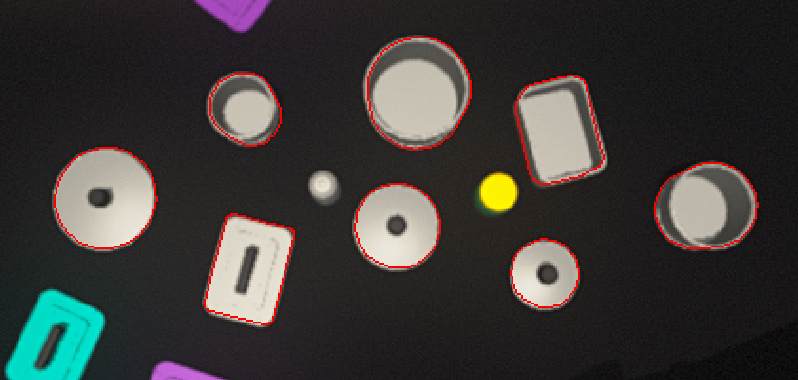

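View pics/fs.png

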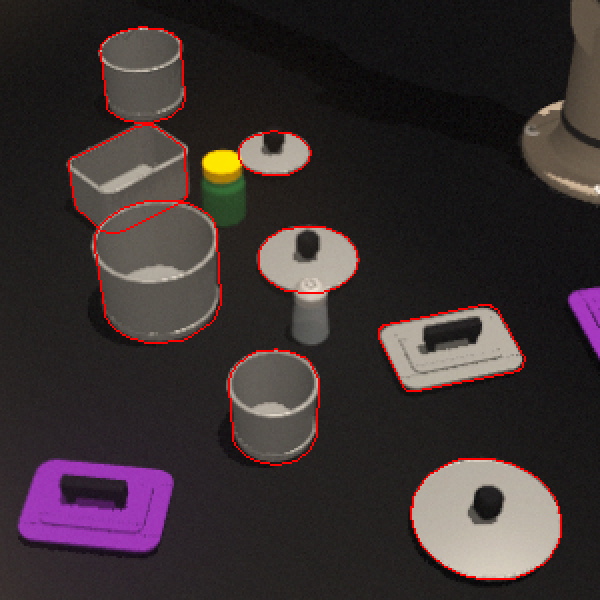

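```bash
cat > edge.py <<'E'
from fit import *
from scipy.optimize import least_squares
from scipy.ndimage import map_coordinates
def edges(d,name,p,W,n=120):
    g=cv2.GaussianBlur(d["color"].astype(np.float32).max(2),(0,0),.7)
    h=cv2.convexHull(proj(d,world(name,p)).astype(np.float32))[:,0]
    c=np.r_[h,h[:1]]; L=np.r_[0,np.cumsum(np.linalg.norm(np.diff(c,axis=0),axis=1))]
    s=np.linspace(0,L[-1],n,endpoint=False); q=np.c_[np.interp(s,L,c[:,0]),np.interp(s,L,c[:,1])]
    t=np.roll(q,-1,0)-np.roll(q,1,0); t/=np.linalg.norm(t,axis=1)[:,None]; nn=np.c_[t[:,1],-t[:,0]]
    if ((q-q.mean(0))*nn).sum()<0: nn=-nn
    k=np.arange(-W,W+.01,.25); X=q[:,None]+k[None,:,None]*nn[:,None]
    I=map_coordinates(g,[X[...,1],X[...,0]],order=1)
    D=-(np.gradient(I,axis=1)/.25)   # bright inside -> positive
    j=D.argmax(1); ok=(D.max(1)>8)&(j>0)&(j<len(k)-1)
    return (q+k[j][:,None]*nn)[ok], ok.mean()
def efit(name,p0,cams,z=0,iters=(6,4,3,3,3)):
    ob="oblong" in name; p=np.array([*p0[:3],z],float)
    for W in iters:
        E={c:edges(d,name,p,W)[0] for c,d in cams.items()}
        def f(x):
            P=np.array([x[0],x[1],x[2] if ob else 0,z]); out=[]
            for c,d in cams.items():
                h=cv2.convexHull(proj(d,world(name,P)).astype(np.float32))
                out+= [cv2.pointPolygonTest(h,(float(a),float(b)),True) for a,b in E[c]]
            return np.array(out)
        x0=p[:3] if ob else p[:2]
        r=least_squares(f,x0,loss="soft_l1",f_scale=.4,diff_step=1e-3,x_scale=.01)
        p[:len(x0)]=r.x
    res=f(r.x); return p[:3],np.median(np.abs(res)),np.median(res),len(res)
E
cat > r2.py <<'E'
from edge import *
o=snap("c")
G={"pot_small":(.618,.2205,0),"pot_medium":(.4964,-.409,0),"pot_large":(.642,-.015,0),"pot_oblong":(.5995,-.209,.24),"lid_small":(.4024,-.196,0),"lid_medium":(.464,.011,0),"lid_large":(.4948,.4213,0),"lid_oblong":(.3998,.2154,-.225)}
vis={c:o[c]["color"].copy() for c in o}
for n,p0 in G.items():
    for cs in (["top"],["scene"],["top","scene"]):
        p,e,m,k=efit(n,p0,{c:o[c] for c in cs}); print(n,cs,np.round(p,4),round(e,2),round(m,2),k)
    for c in o:
        h=cv2.convexHull(proj(o[c],world(n,p)).astype(np.float32)); cv2.polylines(vis[c],[np.round(h).astype(np.int32)],True,(255,0,0),1)
for c in o: cv2.imwrite(f"pics/fit_{c}.png",vis[c][:,:,::-1])
t=vis["top"][:,:,::-1];s=vis["scene"][:,:,::-1]
cv2.imwrite('pics/ft2.png',cv2.resize(t[130:330,120:540],None,fx=1.9,fy=1.9,interpolation=cv2.INTER_NEAREST))
cv2.imwrite('pics/fs2.png',cv2.resize(s[100:400,190:490],None,fx=2,fy=2,interpolation=cv2.INTER_NEAREST))
E
python3 r2.py
```

```text
pot_small ['top'] [0.6185 0.2266 0.    ] 0.26 -0.25 105
pot_small ['scene'] [0.618  0.2199 0.    ] 0.5 0.5 117
pot_small ['top', 'scene'] [0.6187 0.2235 0.    ] 0.73 -0.25 219
pot_medium ['top'] [ 0.4947 -0.4092  0.    ] 0.25 -0.21 117
pot_medium ['scene'] [ 0.4958 -0.4121  0.    ] 0.5 0.25 120
pot_medium ['top', 'scene'] [ 0.4954 -0.4096  0.    ] 0.5 -0.0 228
pot_large ['top'] [ 0.6435 -0.0096  0.    ] 0.46 -0.46 115
pot_large ['scene'] [ 0.6428 -0.0158  0.    ] 0.5 0.5 119
pot_large ['top', 'scene'] [ 0.6432 -0.0116  0.    ] 0.51 -0.23 228
pot_oblong ['top'] [ 0.5983 -0.2134  0.2705] 0.78 0.55 120
pot_oblong ['scene'] [ 0.5977 -0.2126  0.2474] 0.5 -0.38 98
pot_oblong ['top', 'scene'] [ 0.598  -0.2129  0.2597] 0.73 -0.24 216
lid_small ['top'] [ 0.3997 -0.1955  0.    ] 0.25 -0.25 120
lid_small ['scene'] [ 0.4015 -0.1985  0.    ] 0.24 0.01 101
lid_small ['top', 'scene'] [ 0.4003 -0.1964  0.    ] 0.49 -0.01 222
lid_medium ['top'] [0.4624 0.0124 0.    ] 0.25 -0.25 120
lid_medium ['scene'] [0.4644 0.0099 0.    ] 0.12 -0.0 110
lid_medium ['top', 'scene'] [0.4634 0.0113 0.    ] 0.5 -0.25 232
lid_large ['top'] [0.4934 0.4239 0.    ] 0.25 -0.25 120
lid_large ['scene'] [0.4951 0.4216 0.    ] 0.25 0.25 120
lid_large ['top', 'scene'] [0.4946 0.4224 0.    ] 0.37 0.0 240
lid_oblong ['top'] [ 0.397   0.2165 -0.2255] 0.25 -0.23 120
lid_oblong ['scene'] [ 0.3996  0.2146 -0.2208] 0.75 0.75 120
lid_oblong ['top', 'scene'] [ 0.3984  0.216  -0.2246] 0.5 0.25 240
```

View pics/ft2.png

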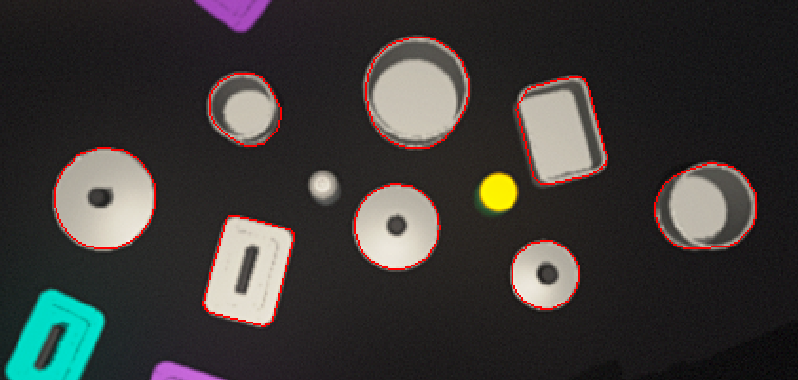

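View pics/fs2.png

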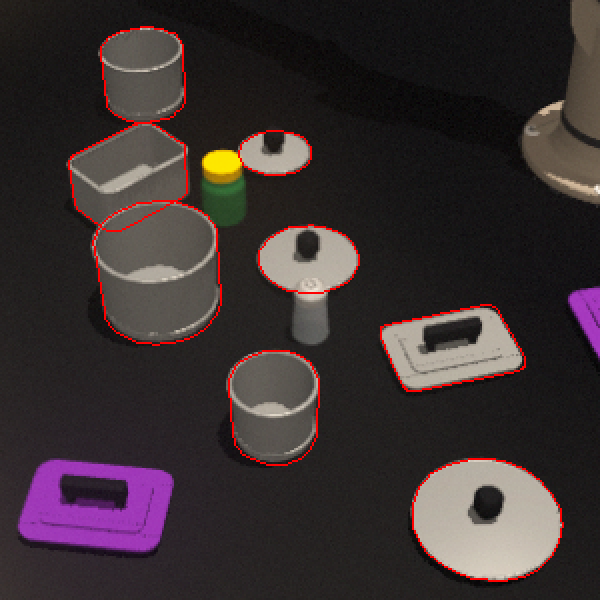

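```bash
cat > rim.py <<'E'
from edge import *
from scipy.optimize import differential_evolution
RP={"pot_small":(.088,.075),"pot_medium":(.112,.085),"pot_large":(.136,.095),"pot_oblong":(.132,.065)}
def ring(name,p,off):
    d,z=RP[name]
    P=rect(d-.003+2*off,.092-.003+2*off,z,.018+off) if "oblong" in name else circ(d-.003+2*off,z,120)
    if "oblong" in name:
        c=np.r_[P,P[:1]];L=np.r_[0,np.cumsum(np.linalg.norm(np.diff(c,axis=0),axis=1))];s=np.linspace(0,L[-1],160,endpoint=False)
        P=np.c_[np.interp(s,L,c[:,0]),np.interp(s,L,c[:,1]),np.full(160,z)]
    R=np.array([[np.cos(p[2]),-np.sin(p[2])],[np.sin(p[2]),np.cos(p[2])]]); P[:,:2]=P[:,:2]@R.T+p[:2]; return P
def score(name,p,cams,G):
    s=0
    for c,d in cams.items():
        v=[]
        for off in (0,.005,-.005):
            q=proj(d,ring(name,p,off)); v.append(map_coordinates(G[c],[q[:,1],q[:,0]],order=1))
        s+=np.minimum(v[0]-.5*v[1]-.5*v[2],60).mean()
    return s
def rimfit(name,p0,cams):
    G={c:cv2.GaussianBlur(d["color"].astype(np.float32).max(2),(0,0),.6) for c,d in cams.items()}
    ob="oblong" in name; b=[(p0[0]-.012,p0[0]+.012),(p0[1]-.012,p0[1]+.012)]+([(p0[2]-.12,p0[2]+.12)] if ob else [])
    r=differential_evolution(lambda x:-score(name,[*x,0] if not ob else x,cams,G),b,seed=0,maxiter=40,popsize=12,tol=1e-4)
    return r.x,-r.fun
if __name__=="__main__":
    o=snap("d")
    for n,p0 in {"pot_small":(.618,.2215,0),"pot_medium":(.4954,-.41,0),"pot_large":(.643,-.013,0),"pot_oblong":(.598,-.2129,.255)}.items():
        for cs in (["top"],["scene"],["top","scene"]):
            x,s=rimfit(n,p0,{c:o[c] for c in cs}); print(n,cs,np.round(x,4),round(s,1))
        for c in o:
            for off in (.0015,-.0015): 
                pass
            q=proj(o[c],ring(n,[*x,0][:3],0)); cv2.polylines(o[c]["color"],[np.round(q).astype(np.int32)],True,(255,0,0),1)
    t=o["top"]["color"][:,:,::-1];s=o["scene"]["color"][:,:,::-1]
    cv2.imwrite('pics/ft3.png',cv2.resize(t[130:330,120:540],None,fx=1.9,fy=1.9,interpolation=cv2.INTER_NEAREST))
    cv2.imwrite('pics/fs3.png',cv2.resize(s[100:340,190:400],None,fx=2.5,fy=2.5,interpolation=cv2.INTER_NEAREST))
E
python3 rim.py
```

```text
pot_small ['top'] [0.617  0.2245] 50.3
pot_small ['scene'] [0.62   0.2236] 56.4
pot_small ['top', 'scene'] [0.6186 0.2243] 96.7
pot_medium ['top'] [ 0.4946 -0.4064] 52.4
pot_medium ['scene'] [ 0.4977 -0.4072] 38.9
pot_medium ['top', 'scene'] [ 0.496  -0.4071] 83.7
pot_large ['top'] [ 0.6413 -0.0092] 48.8
pot_large ['scene'] [ 0.6445 -0.0108] 44.0
pot_large ['top', 'scene'] [ 0.6433 -0.0102] 83.0
pot_oblong ['top'] [ 0.5955 -0.209   0.2672] 49.0
pot_oblong ['scene'] [ 0.5985 -0.2098  0.2595] 32.6
pot_oblong ['top', 'scene'] [ 0.597  -0.2096  0.2622] 73.7
```

View pics/fs3.png

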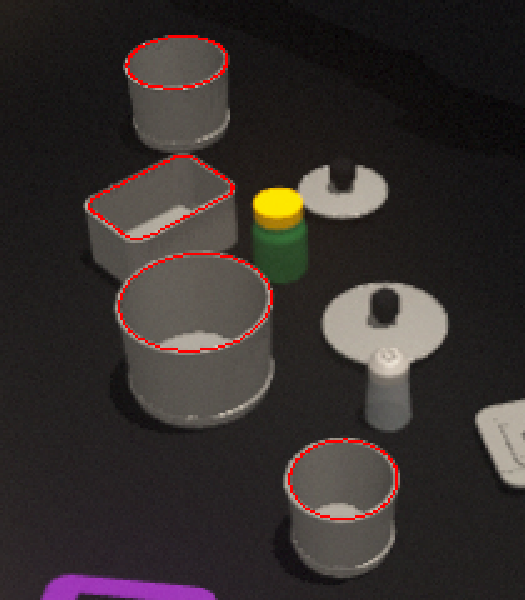

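View pics/ft3.png

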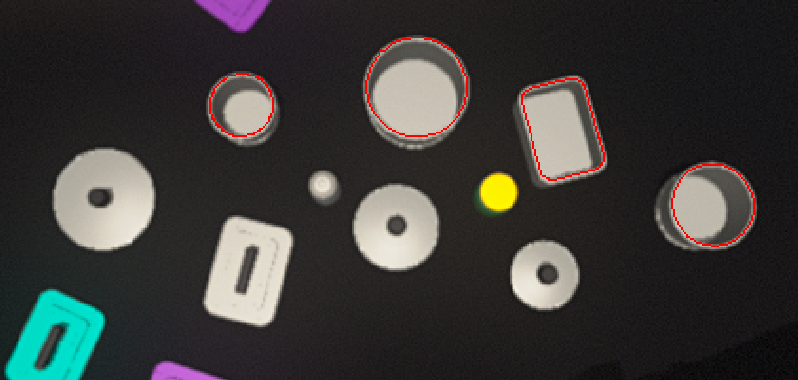

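Call:
step_arm(increments=[[0.1536,0.431,0,0,0,0,-0.3],[0.1536,0.431,0,0,0,0,-0.3],[0.1536,0.431,0,0,0,0,-0.3],[0.1536,0.431,0,0,0,0,-0.3],[0.1536,0.431,0,0,0,0,-0.3],[0.1536,0.431,0,0,0,0,-0.3],[0.1536,0.431,0,0,0,0,-0.3],[0.1536,0.431,0,0,0,0,-0.3],[0.1536,0.431,0,0,0,0,-0.3],[0.1536,0.431,0,0,0,0,-0.3]], force=50)

```text
t: 2.33
eef_pos: [0.3873, -0.2338, 0.2317]
tool_rot: [0.0, 0.983, 0.186, 0.0]
contact_force: [1.1, -1.0, 0.1]
gripper_width: 0.65
```

Call:
step_arm(increments=[[0.0132,0.0366,-0.02,0,0,0,-0.3],[0.0132,0.0366,-0.06,0,0,0,-0.3],[0.0132,0.0366,-0.1,0,0,0,-0.3],[0.0132,0.0366,-0.13,0,0,0,-0.3],[0.0132,0.0366,-0.13,0,0,0,-0.3],[0.0132,0.0366,-0.13,0,0,0,-0.3]])

```text
t: 2.83
eef_pos: [0.3994, -0.1987, 0.1008]
tool_rot: [-0.001, 0.982, 0.186, -0.001]
contact_force: [1.0, -0.3, 0.1]
gripper_width: 0.649
```

Run:
```python
from h import *
o=snap("e"); print(np.round(bot.get_obs()["eef_pos"],4))
a=o["scene"]["color"][110:260,230:430,::-1];b=o["top"]["color"][200:350,310:510,::-1]
cv2.imwrite("pics/e2.png",cv2.resize(np.hstack([a,b]),None,fx=2,fy=2))
```

```text
[ 0.4015 -0.1997  0.103 ]
```

View pics/e2.png

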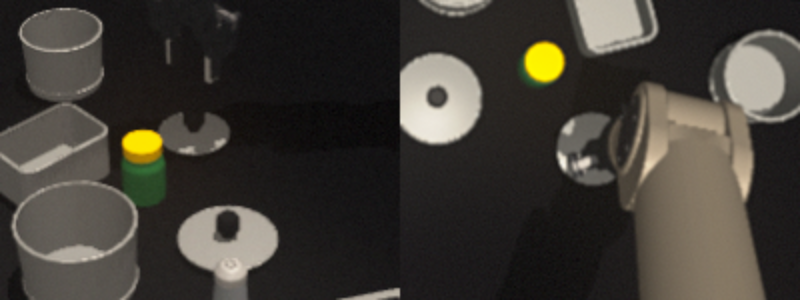

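The pictures show the open fingers straddling the small lid's knob (scene ≈(327,170)). Next I'll descend and grip.

Call:
step_arm(increments=[[0,0.001,-0.04,0,0,0,-0.3],[0,0.001,-0.065,0,0,0,-0.3],[0,0.001,-0.081,0,0,0,-0.3],[0,0.001,-0.081,0,0,0,-0.3],[0,0.001,-0.081,0,0,0,1],[0,0.001,-0.081,0,0,0,1],[0,0.001,-0.081,0,0,0,1],[0,0.001,-0.081,0,0,0,1],[0,0.001,-0.081,0,0,0,1],[0,0.001,-0.081,0,0,0,1]], force=50)

```text
t: 3.77
eef_pos: [0.4018, -0.1988, 0.0225]
tool_rot: [0.001, 0.983, 0.186, 0.002]
contact_force: [-0.2, 0.3, 5.5]
gripper_width: 0.306
```

Call:
step_arm(increments=[[0,0,0.01,0,0,0,1],[0,0,0.025,0,0,0,1],[0,0,0.05,0,0,0,1],[0,0,0.085,0,0,0,1],[0,0,0.12,0,0,0,1],[0,0,0.155,0,0,0,1],[0,0,0.17,0,0,0,1],[0,0,0.17,0,0,0,1]])

```text
t: 4.43
eef_pos: [0.4027, -0.1991, 0.1959]
tool_rot: [0.003, 0.983, 0.186, 0.004]
contact_force: [-0.5, 0.3, -0.9]
gripper_width: 0.301
```

Run:
```python
from edge import *
o=snap("f"); s=bot.get_obs(); e=s["eef_pos"];print(np.round(e,4),s["contact_force"],s["gripper_width"])
p,a,b,k=efit("lid_small",(e[0],e[1],0),{"scene":o["scene"]},z=e[2]-.021);print(p,a,b,k)
v=o["scene"]["color"];h=cv2.convexHull(proj(o["scene"],world("lid_small",[*p,e[2]-.021])).astype(np.float32)); 
w=v.copy();cv2.polylines(w,[np.round(h).astype(np.int32)],True,(255,0,0),1)
cv2.imwrite("pics/f2.png",cv2.resize(np.hstack([v[50:250,230:430,::-1],w[50:250,230:430,::-1]]),None,fx=2,fy=2))
```

```text
[ 0.4003 -0.1983  0.1918] [-0.84349181  1.04095213 -1.17806161] 0.30604372103791777
[ 0.40162902 -0.20540368  0.        ] 0.24740333247052365 -0.0019761976829360925 97
```

View pics/f2.png

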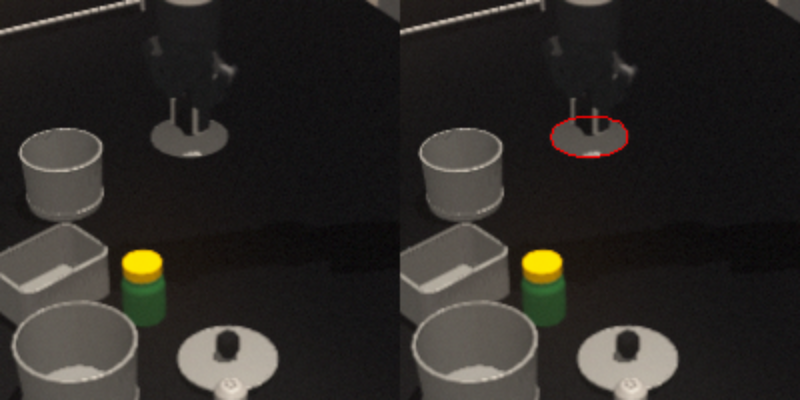

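Call:
step_arm(increments=[[0.2174,0.4228,0,0,0,0,1],[0.2174,0.4228,0,0,0,0,1],[0.2174,0.4228,0,0,0,0,1],[0.2174,0.4228,0,0,0,0,1],[0.2174,0.4228,0,0,0,0,1],[0.2174,0.4228,0,0,0,0,1],[0.2174,0.4228,0,0,0,0,1],[0.2174,0.4228,0,0,0,0,1],[0.2174,0.4228,0,0,0,0,1],[0.2174,0.4228,0,0,0,0,1]])

```text
t: 5.37
eef_pos: [0.5901, 0.1739, 0.1886]
tool_rot: [0.0, 0.982, 0.186, -0.002]
contact_force: [1.9, -0.6, -0.8]
gripper_width: 0.301
```

```bash
cat >> h.py <<'E'
def avg(n=8):
    P=[];R=[]
    for i in range(n):
        bot.read_camera("top"); s=bot.get_obs(); P.append(s["eef_pos"]); R.append(s["tool_rot"])
    P=np.array(P); R=np.mean(R,0); print("tcp",np.round(P.mean(0),4),"sd",np.round(P.std(0),4),"rot",np.round(R,4),"F",np.round(s["contact_force"],1),"w",round(s["gripper_width"],3),"t",s["t"])
    return P.mean(0),R/np.linalg.norm(R)
E
python3 -c "
from h import *
avg()"
```

```text
tcp [0.5902 0.175  0.189 ] sd [0.0009 0.005  0.0004] rot [-7.000e-04  9.822e-01  1.877e-01 -9.000e-04] F [-0.6 -0.1 -1. ] w 0.311 t 5.7667
```

```bash
python3 -c "
from h import *
avg()"
```

```text
tcp [0.5906 0.1716 0.1904] sd [0.0001 0.0006 0.0002] rot [ 2.000e-04  9.826e-01  1.857e-01 -0.000e+00] F [ 0.9  0.  -2.1] w 0.302 t 6.1667
```

Call:
step_arm(increments=[[0.028,0.0524,0,0,0,0,1],[0.028,0.0524,0,0,0,0,1],[0.028,0.0524,-0.03,0,0,0,1],[0.028,0.0524,-0.06,0,0,0,1],[0.028,0.0524,-0.075,0,0,0,1],[0.028,0.0524,-0.075,0,0,0,1],[0.028,0.0524,-0.075,0,0,0,1],[0.028,0.0524,-0.075,0,0,0,1]])

```text
t: 6.83
eef_pos: [0.6196, 0.2254, 0.1168]
tool_rot: [-0.0, 0.983, 0.186, 0.001]
contact_force: [0.1, 1.0, -0.7]
gripper_width: 0.308
```

```bash
cat > chk.py <<'E'
import sys
from edge import *
import rim
def chk(lid,pot,off,yaw=0,box=None,tag="x",p_pot=None):
    e,R=avg(6)
    o=snap(tag)
    p,a,b,k=efit(lid,(e[0],e[1],yaw),{"scene":o["scene"]},z=e[2]-off,iters=(8,5,3,3,3)); print("lid scene",np.round(p,4),a,k)
    d=o["scene"]; w=d["color"].copy()
    h=cv2.convexHull(proj(d,world(lid,[*p,e[2]-off])).astype(np.float32));cv2.polylines(w,[np.round(h).astype(np.int32)],True,(255,0,0),1)
    c=proj(d,[[e[0],e[1],.08]])[0].astype(int)
    x0=max(0,min(640-200,c[0]-100));y0=max(0,min(480-200,c[1]-120))
    cv2.imwrite(f"pics/{tag}_z.png",cv2.resize(np.hstack([d["color"][y0:y0+200,x0:x0+200,::-1],w[y0:y0+200,x0:x0+200,::-1]]),None,fx=2,fy=2))
E
python3 -c "
from chk import *
chk('lid_small','pot_small',.021,tag='g')"
```

```text
tcp [0.6196 0.2253 0.1169] sd [0.0003 0.0002 0.0003] rot [-3.000e-04  9.825e-01  1.862e-01  1.300e-03] F [ 0.4  0.3 -0.7] w 0.305 t 7.1333
lid scene [0.6209 0.2248 0.    ] 0.32928048583821795 78
```

View pics/g_z.png

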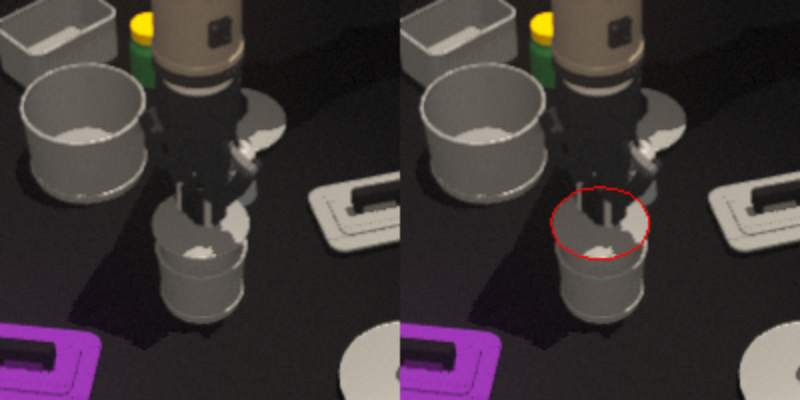

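The lid hangs level over the small pot (scene ≈(327,280)) and is about 1 mm off centre. I'll lower it gently.

Call:
step_arm(increments=[[-0.001,-0.001,-0.01,0,0,0,1],[-0.001,-0.001,-0.018,0,0,0,1],[-0.001,-0.001,-0.023,0,0,0,1],[-0.001,-0.001,-0.026,0,0,0,1],[-0.001,-0.001,-0.028,0,0,0,1],[-0.001,-0.001,-0.029,0,0,0,1],[-0.001,-0.001,-0.029,0,0,0,1],[-0.001,-0.001,-0.029,0,0,0,1]])

```text
t: 7.9
eef_pos: [0.6176, 0.2238, 0.0879]
tool_rot: [0.0, 0.983, 0.186, -0.0]
contact_force: [-6.2, -2.1, 12.6]
gripper_width: 0.308
```

```bash
python3 -c "
from h import *
avg(4)"
```

```text
tcp [0.6176 0.2238 0.0879] sd [0. 0. 0.] rot [ 4.000e-04  9.825e-01  1.862e-01 -1.000e-04] F [-5.  -4.1 13.1] w 0.308 t 8.1
```

Call:
step_arm(increments=[[-0.001,-0.001,0,0,0,0,1],[-0.0015,-0.001,0,0,0,0,1],[-0.0015,-0.001,0,0,0,0,1]])

```text
t: 8.35
eef_pos: [0.6168, 0.2234, 0.0877]
tool_rot: [-0.0, 0.982, 0.186, 0.001]
contact_force: [-2.7, -0.2, 9.1]
gripper_width: 0.306
```

```bash
python3 -c "
from chk import *
chk('lid_small','pot_small',.021,tag='h2')"
```

```text
tcp [0.6168 0.2234 0.0877] sd [0. 0. 0.] rot [-1.000e-04  9.825e-01  1.863e-01  8.000e-04] F [-2.5 -0.8  9.3] w 0.303 t 8.65
lid scene [0.6184 0.2227 0.    ] 0.26563436961248005 79
```

View pics/h2_z.png

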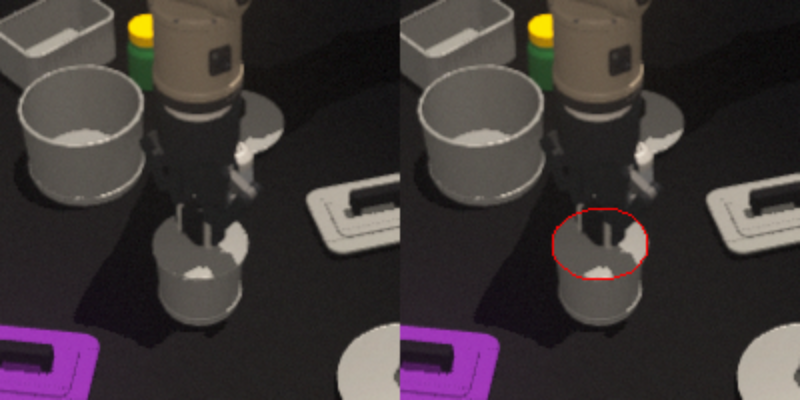

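Call:
step_arm(increments=[[0,0,-0.001,0,0,0,1],[0,0,-0.001,0,0,0,1],[0,0,-0.001,0,0,0,1]])

```text
t: 9.0
eef_pos: [0.6169, 0.2235, 0.0877]
tool_rot: [-0.0, 0.982, 0.186, 0.001]
contact_force: [-5.6, -2.0, 16.2]
gripper_width: 0.3
```

Call:
step_arm(increments=[[0,0,0.001,0,0,0,0.2],[0,0,0.001,0,0,0,0],[0,0,0.001,0,0,0,-0.3],[0,0,0.001,0,0,0,-0.3],[0,0,0.001,0,0,0,-0.3],[0,0,0.03,0,0,0,-0.3],[0,0,0.065,0,0,0,-0.3],[0,0,0.1,0,0,0,-0.3],[0,0,0.12,0,0,0,-0.3]])

```text
t: 9.75
eef_pos: [0.6175, 0.2237, 0.2092]
tool_rot: [-0.001, 0.982, 0.186, 0.002]
contact_force: [0.9, -0.8, 0.1]
gripper_width: 0.648
```

```bash
python3 -c "
from edge import *
avg(3)
o=snap('i')
for z in (.065,):
  p=efit('lid_small',(.6184,.2227,0),{'scene':o['scene']},z=z);print(np.round(p[0],4),p[1:])
d=o['scene']['color']
cv2.imwrite('pics/i_z.png',cv2.resize(d[200:350,240:440,::-1],None,fx=4,fy=4))"
```

```text
tcp [0.6183 0.2241 0.21  ] sd [0.0007 0.0005 0.0021] rot [-8.000e-04  9.825e-01  1.862e-01  3.500e-03] F [ 0.   0.2 -0.5] w 0.651 t 9.9
[0.618  0.2218 0.    ] (np.float64(0.24576363937920745), np.float64(0.019011597145755427), 105)
```

View pics/i_z.png

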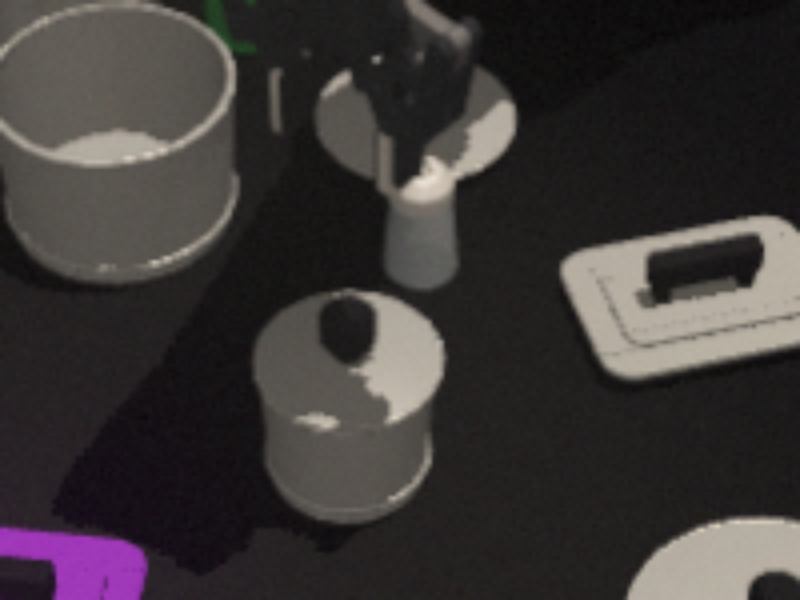

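The small lid is seated and level (knob at scene ≈(327,282)). Next is the medium lid.

Call:
step_arm(increments=[[-0.155,-0.2135,0,0,0,0,-0.3],[-0.155,-0.2135,0,0,0,0,-0.3],[-0.155,-0.2135,0,0,0,0,-0.3],[-0.155,-0.2135,0,0,0,0,-0.3],[-0.155,-0.2135,0,0,0,0,-0.3],[-0.155,-0.2135,-0.02,0,0,0,-0.3],[-0.155,-0.2135,-0.06,0,0,0,-0.3],[-0.155,-0.2135,-0.1,0,0,0,-0.3],[-0.155,-0.2135,-0.12,0,0,0,-0.3],[-0.155,-0.2135,-0.12,0,0,0,-0.3]])

```text
t: 10.83
eef_pos: [0.4559, 0.0082, 0.08]
tool_rot: [-0.001, 0.983, 0.186, -0.006]
contact_force: [-1.0, 0.2, -0.7]
gripper_width: 0.649
```

```bash
python3 -c "
from h import *
avg(6)"
```

```text
tcp [0.4612 0.0097 0.0854] sd [0.0017 0.0003 0.0015] rot [-2.000e-04  9.824e-01  1.865e-01 -4.000e-04] F [0.7 0.2 0.3] w 0.648 t 11.1333
```

```bash
python3 -c "
from h import *
avg(3)"
```

```text
tcp [0.4623 0.0096 0.0865] sd [0.0002 0.0001 0.0001] rot [2.000e-04 9.825e-01 1.864e-01 1.200e-03] F [-0.5  0.   0. ] w 0.649 t 11.2833
```

Call:
step_arm(increments=[[0.0006,0.001,-0.03,0,0,0,-0.3],[0.0006,0.001,-0.055,0,0,0,-0.3],[0.0006,0.001,-0.064,0,0,0,-0.3],[0.0006,0.001,-0.064,0,0,0,-0.3],[0.0006,0.001,-0.064,0,0,0,1],[0.0006,0.001,-0.064,0,0,0,1],[0.0006,0.001,-0.064,0,0,0,1],[0.0006,0.001,-0.064,0,0,0,1],[0.0006,0.001,-0.064,0,0,0,1],[0.0006,0.001,-0.064,0,0,0,1]])

```text
t: 12.12
eef_pos: [0.4628, 0.0105, 0.0227]
tool_rot: [0.0, 0.983, 0.186, 0.001]
contact_force: [-2.1, 0.0, 6.6]
gripper_width: 0.307
```

```bash
python3 -c "
from h import *
avg(3)"
```

```text
tcp [0.4628 0.0105 0.0227] sd [0. 0. 0.] rot [2.000e-04 9.825e-01 1.862e-01 1.200e-03] F [-1.1 -0.4  6.8] w 0.306 t 12.2667
```

Call:
step_arm(increments=[[0,0,0.01,0,0,0,1],[0,0,0.03,0,0,0,1],[0,0,0.06,0,0,0,1],[0,0,0.1,0,0,0,1],[0,0,0.14,0,0,0,1],[0,0,0.165,0,0,0,1],[0,0,0.18,0,0,0,1],[0,0,0.18,0,0,0,1]])

```text
t: 12.93
eef_pos: [0.4639, 0.0106, 0.2059]
tool_rot: [0.001, 0.983, 0.186, 0.004]
contact_force: [-0.3, 0.6, -1.7]
gripper_width: 0.302
```

Call:
step_arm(increments=[[0.002,-0.025,0,0,0,0,1],[0.005,-0.065,0,0,0,0,1],[0.0334,-0.417,0,0,0,0,1],[0.0334,-0.417,0,0,0,0,1],[0.0334,-0.417,0,0,0,0,1],[0.0334,-0.417,0,0,0,0,1],[0.0334,-0.417,0,0,0,0,1],[0.0334,-0.417,0,0,0,0,1],[0.0334,-0.417,0,0,0,0,1],[0.0334,-0.417,0,0,0,0,1]])

```text
t: 13.77
eef_pos: [0.4926, -0.3885, 0.2003]
tool_rot: [-0.001, 0.982, 0.186, -0.001]
contact_force: [0.4, -0.1, -2.0]
gripper_width: 0.301
```

```bash
python3 -c "
from h import *
avg(5);avg(3)"
```

```text
tcp [ 0.4916 -0.3917  0.2   ] sd [0.0009 0.0048 0.0002] rot [ 4.000e-04  9.830e-01  1.835e-01 -1.000e-03] F [-0.6  0.6 -1.3] w 0.305 t 14.0167
tcp [ 0.4937 -0.3849  0.2008] sd [0.0002 0.0001 0.0003] rot [-8.000e-04  9.823e-01  1.874e-01 -2.000e-04] F [ 0.   0.1 -1.7] w 0.305 t 14.1667
```

Call:
step_arm(increments=[[0.0025,-0.0217,0,0,0,0,1],[0.0025,-0.0217,-0.03,0,0,0,1],[0.0025,-0.0217,-0.06,0,0,0,1],[0.0025,-0.0217,-0.076,0,0,0,1],[0.0025,-0.0217,-0.076,0,0,0,1],[0.0025,-0.0217,-0.076,0,0,0,1],[0.0025,-0.0217,-0.076,0,0,0,1]])

```text
t: 14.75
eef_pos: [0.4973, -0.4084, 0.1269]
tool_rot: [0.001, 0.982, 0.187, 0.001]
contact_force: [-0.2, 0.6, -0.3]
gripper_width: 0.304
```

```bash
python3 -c "
from chk import *
chk('lid_medium','pot_medium',.0227,tag='j')"
```

```text
tcp [ 0.497  -0.4089  0.1269] sd [0.0003 0.0001 0.0004] rot [1.000e-03 9.825e-01 1.865e-01 9.000e-04] F [-1.4  0.3 -1.6] w 0.301 t 15.05
lid scene [ 0.4989 -0.4104  0.    ] 0.24749516090347712 88
```

View pics/j_z.png

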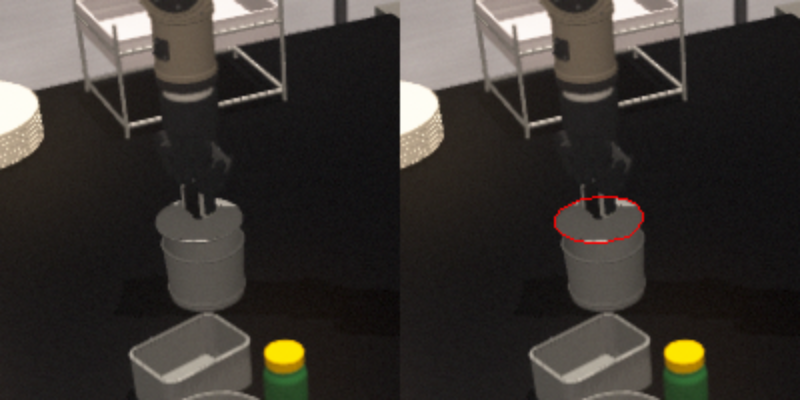

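Call:
step_arm(increments=[[-0.001,0.0025,-0.008,0,0,0,1],[-0.001,0.0025,-0.016,0,0,0,1],[-0.001,0.0025,-0.021,0,0,0,1],[-0.001,0.0025,-0.025,0,0,0,1],[-0.001,0.0025,-0.027,0,0,0,1],[-0.001,0.0025,-0.029,0,0,0,1],[-0.001,0.0025,-0.029,0,0,0,1],[-0.001,0.0025,-0.029,0,0,0,1]])

```text
t: 15.82
eef_pos: [0.4948, -0.4058, 0.0979]
tool_rot: [-0.0, 0.983, 0.186, -0.0]
contact_force: [-5.7, 4.8, 13.8]
gripper_width: 0.303
```

```bash
python3 -c "
from chk import *
chk('lid_medium','pot_medium',.0227,tag='k')"
```

```text
tcp [ 0.4948 -0.4058  0.0979] sd [0. 0. 0.] rot [-2.000e-04  9.825e-01  1.862e-01 -4.000e-04] F [-6.5  4.5 14.2] w 0.302 t 16.1167
lid scene [ 0.4968 -0.408   0.    ] 0.23471766694710627 85
```

View pics/k_z.png

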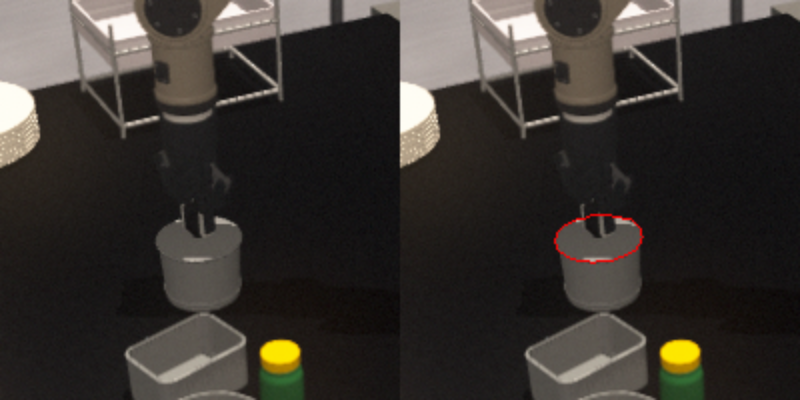

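Call:
step_arm(increments=[[0,0,0.001,0,0,0,0.2],[0,0,0.001,0,0,0,0],[0,0,0.001,0,0,0,-0.3],[0,0,0.001,0,0,0,-0.3],[0,0,0.001,0,0,0,-0.3],[0,0,0.02,0,0,0,-0.3],[0,0,0.055,0,0,0,-0.3],[0,0,0.09,0,0,0,-0.3],[0,0,0.11,0,0,0,-0.3]])

```text
t: 16.97
eef_pos: [0.4964, -0.4068, 0.21]
tool_rot: [0.001, 0.982, 0.186, 0.001]
contact_force: [0.4, 0.5, -0.0]
gripper_width: 0.648
```

```bash
python3 -c "
from edge import *
avg(4)
o=snap('l')
for c in o:
  p=efit('lid_medium',(.4968,-.408,0),{c:o[c]},z=.075);print(c,np.round(p[0],4),p[1:])
d=o['scene']['color']
cv2.imwrite('pics/l_z.png',cv2.resize(d[80:230,180:380,::-1],None,fx=4,fy=4))"
```

```text
tcp [ 0.4967 -0.4071  0.2098] sd [0.0011 0.0007 0.0026] rot [0.002  0.9825 0.1862 0.0019] F [ 0.3  1.2 -1.1] w 0.648 t 17.1667
scene [ 0.497  -0.4077  0.    ] (np.float64(0.24416849759825326), np.float64(0.003107764544600178), 82)
top [ 0.4954 -0.4055  0.    ] (np.float64(0.2518814814233034), np.float64(-0.245127744893244), 111)
```

View pics/l_z.png

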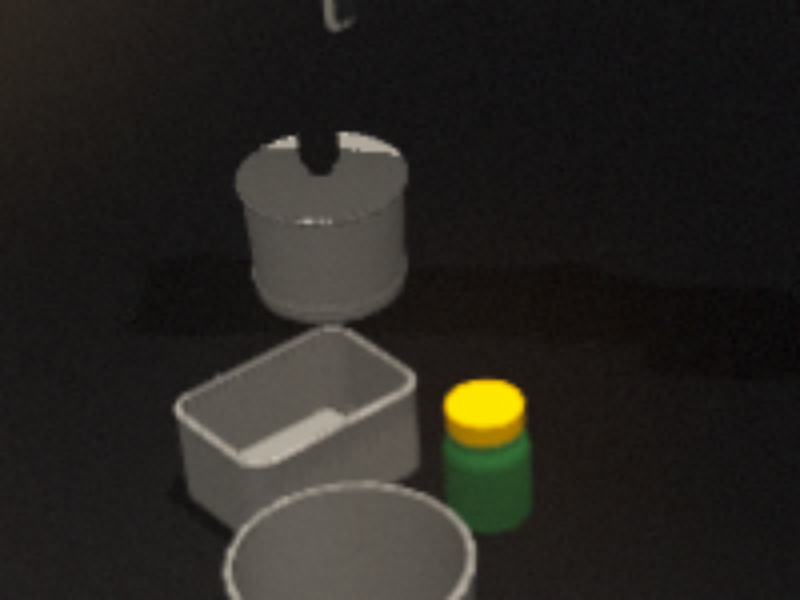

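Call:
step_arm(increments=[[-0.04,0.4,0,0,0,-4,-0.3],[-0.04,0.4,0,0,0,-8,-0.3],[-0.04,0.4,0,0,0,-12,-0.3],[-0.04,0.4,0,0,0,-16,-0.3],[-0.04,0.4,0,0,0,-20,-0.3],[-0.04,0.4,0,0,0,-24,-0.3],[-0.04,0.4,0,0,0,-28,-0.3],[-0.04,0.4,0,0,0,-32,-0.3],[-0.04,0.4,0,0,0,-34.2,-0.3],[-0.04,0.4,0,0,0,-34.2,-0.3]])

```text
t: 18.1
eef_pos: [0.4534, -0.002, 0.2052]
tool_rot: [-0.0, 0.994, -0.11, -0.001]
contact_force: [0.7, 1.2, 0.2]
gripper_width: 0.648
```

Call:
step_arm(increments=[[-0.058,0.2225,0,0,0,0,-0.3],[-0.058,0.2225,0,0,0,0,-0.3],[-0.058,0.2225,0,0,0,0,-0.3],[-0.058,0.2225,0,0,0,0,-0.3],[-0.058,0.2225,0,0,0,0,-0.3],[-0.058,0.2225,-0.02,0,0,0,-0.3],[-0.058,0.2225,-0.06,0,0,0,-0.3],[-0.058,0.2225,-0.1,0,0,0,-0.3],[-0.058,0.2225,-0.115,0,0,0,-0.3],[-0.058,0.2225,-0.115,0,0,0,-0.3]])

```text
t: 18.93
eef_pos: [0.3935, 0.2145, 0.0869]
tool_rot: [0.003, 0.994, -0.11, -0.004]
contact_force: [-0.4, -0.2, 0.2]
gripper_width: 0.649
```

```bash
python3 -c "
from h import *
avg(5);e,R=avg(3)
from scipy.spatial.transform import Rotation as T
y=T.from_quat(R,scalar_first=True).as_matrix()[:,1];print(y,np.degrees(np.arctan2(y[1],y[0])))
o=snap('m');cv2.imwrite('pics/m_z.png',cv2.resize(np.hstack([o['scene']['color'][200:350,330:530,::-1],o['top']['color'][200:350,180:380,::-1]]),None,fx=2,fy=2))"
```

```text
tcp [0.397  0.2164 0.0913] sd [0.0011 0.0006 0.0013] rot [ 2.000e-04  9.938e-01 -1.108e-01 -5.000e-04] F [-0.3  0.3  0.5] w 0.651 t 19.1833
tcp [0.3981 0.2168 0.0926] sd [0.0001 0.0001 0.0001] rot [-7.000e-04  9.938e-01 -1.111e-01  1.100e-03] F [-0.1 -0.2  0.3] w 0.646 t 19.3333
[-0.22078594 -0.97532098 -0.00160115] -102.75521578278023
```

View pics/m_z.png

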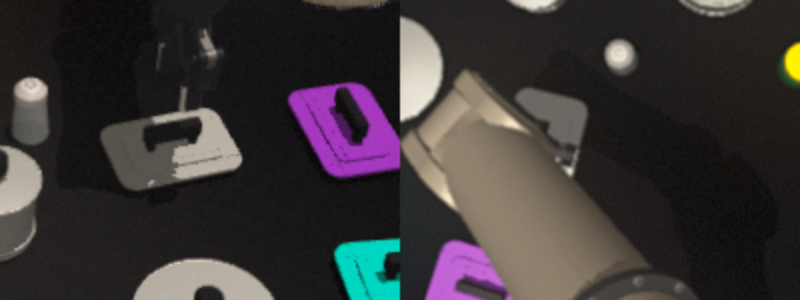

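The fingers are over the grey oblong lid's bar (scene ≈(416,268)), square to it. Now I'll go down and grip.

Call:
step_arm(increments=[[0,-0.001,-0.035,0,0,0,-0.3],[0,-0.001,-0.06,0,0,0,-0.3],[0,-0.001,-0.07,0,0,0,-0.3],[0,-0.001,-0.07,0,0,0,-0.3],[0,-0.001,-0.07,0,0,0,1],[0,-0.001,-0.07,0,0,0,1],[0,-0.001,-0.07,0,0,0,1],[0,-0.001,-0.07,0,0,0,1],[0,-0.001,-0.07,0,0,0,1],[0,-0.001,-0.07,0,0,0,1]])

```text
t: 20.27
eef_pos: [0.3981, 0.216, 0.0226]
tool_rot: [-0.001, 0.994, -0.111, 0.001]
contact_force: [-1.3, -0.9, 7.5]
gripper_width: 0.156
```

Call:
step_arm(increments=[[0,0,0,0,0,0,1],[0,0,0,0,0,0,1]])

```text
t: 20.43
eef_pos: [0.3981, 0.216, 0.0226]
tool_rot: [-0.001, 0.994, -0.111, 0.001]
contact_force: [0.2, 0.4, 7.2]
gripper_width: 0.152
```

```bash
python3 -c "
from h import *
avg(3)"
```

```text
tcp [0.3981 0.216  0.0226] sd [0. 0. 0.] rot [-7.000e-04  9.938e-01 -1.109e-01  1.100e-03] F [-0.1 -0.8  8.3] w 0.148 t 20.5833
```

Call:
step_arm(increments=[[0,0,0.01,0,0,0,1],[0,0,0.03,0,0,0,1],[0,0,0.06,0,0,0,1],[0,0,0.1,0,0,0,1],[0,0,0.14,0,0,0,1],[0,0,0.165,0,0,0,1],[0,0,0.18,0,0,0,1],[0,0,0.18,0,0,0,1]])

```text
t: 21.25
eef_pos: [0.3987, 0.2165, 0.2055]
tool_rot: [-0.002, 0.994, -0.111, 0.003]
contact_force: [0.5, 0.4, -0.2]
gripper_width: 0.156
```

Call:
step_arm(increments=[[0.01,-0.02,0,0,0,2,1],[0.025,-0.055,0,0,0,6,1],[0.199,-0.425,0,0,0,10,1],[0.199,-0.425,0,0,0,14,1],[0.199,-0.425,0,0,0,18,1],[0.199,-0.425,0,0,0,22,1],[0.199,-0.425,0,0,0,25,1],[0.199,-0.425,0,0,0,27.8,1],[0.199,-0.425,0,0,0,27.8,1],[0.199,-0.425,0,0,0,27.8,1]])

```text
t: 22.08
eef_pos: [0.5634, -0.1432, 0.2002]
tool_rot: [-0.0, 0.991, 0.131, -0.001]
contact_force: [0.9, 1.4, -0.6]
gripper_width: 0.149
```

```bash
python3 -c "
from h import *
avg(5);avg(3)"
```

```text
tcp [ 0.564  -0.1463  0.1999] sd [0.0011 0.0047 0.0002] rot [ 5.000e-04  9.917e-01  1.282e-01 -8.000e-04] F [-0.2  0.  -2.3] w 0.153 t 22.3333
tcp [ 0.5632 -0.1395  0.2008] sd [0.0001 0.0002 0.0002] rot [-5.000e-04  9.912e-01  1.323e-01 -6.000e-04] F [-0.5  0.3 -1.4] w 0.159 t 22.4833
```

Call:
step_arm(increments=[[0.0338,-0.07,0,0,0,0,1],[0.0338,-0.07,0,0,0,0,1],[0.0338,-0.07,-0.02,0,0,0,1],[0.0338,-0.07,-0.055,0,0,0,1],[0.0338,-0.07,-0.085,0,0,0,1],[0.0338,-0.07,-0.096,0,0,0,1],[0.0338,-0.07,-0.096,0,0,0,1],[0.0338,-0.07,-0.096,0,0,0,1],[0.0338,-0.07,-0.096,0,0,0,1]])

```text
t: 23.23
eef_pos: [0.5993, -0.211, 0.1075]
tool_rot: [0.001, 0.991, 0.132, 0.002]
contact_force: [-0.3, 0.4, -0.7]
gripper_width: 0.149
```

```bash
python3 -c "
from chk import *
chk('lid_oblong','pot_oblong',.0226,yaw=.262,tag='n')"
```

```text
tcp [ 0.5989 -0.2113  0.1071] sd [0.0004 0.0001 0.0005] rot [6.000e-04 9.914e-01 1.312e-01 1.300e-03] F [-0.4 -1.  -1.7] w 0.15 t 23.5333
lid scene [ 0.5992 -0.2137  0.2887] 0.8053690545537766 86
```

View pics/n_z.png

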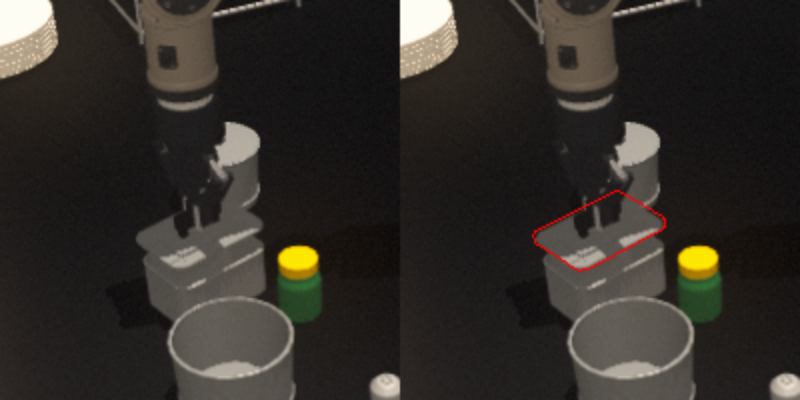

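Call:
step_arm(increments=[[-0.0018,0.0018,-0.006,0,0,0,1],[-0.0018,0.0018,-0.014,0,0,0,1],[-0.0018,0.0018,-0.02,0,0,0,1],[-0.0018,0.0018,-0.024,0,0,0,1],[-0.0018,0.0018,-0.027,0,0,0,1],[-0.0018,0.0018,-0.029,0,0,0,1],[-0.0018,0.0018,-0.029,0,0,0,1],[-0.0018,0.0018,-0.029,0,0,0,1]])

```text
t: 24.3
eef_pos: [0.5954, -0.2093, 0.0776]
tool_rot: [-0.0, 0.991, 0.131, -0.001]
contact_force: [-7.1, 1.1, 13.4]
gripper_width: 0.155
```

```bash
python3 -c "
from chk import *
chk('lid_oblong','pot_oblong',.0226,yaw=.262,tag='p')"
```

```text
tcp [ 0.5954 -0.2093  0.0776] sd [0. 0. 0.] rot [ 0.000e+00  9.914e-01  1.311e-01 -6.000e-04] F [-6.7  2.1 12.8] w 0.155 t 24.6
lid scene [ 0.5979 -0.2109  0.3186] 0.7107224333892355 90
```

View pics/p_z.png

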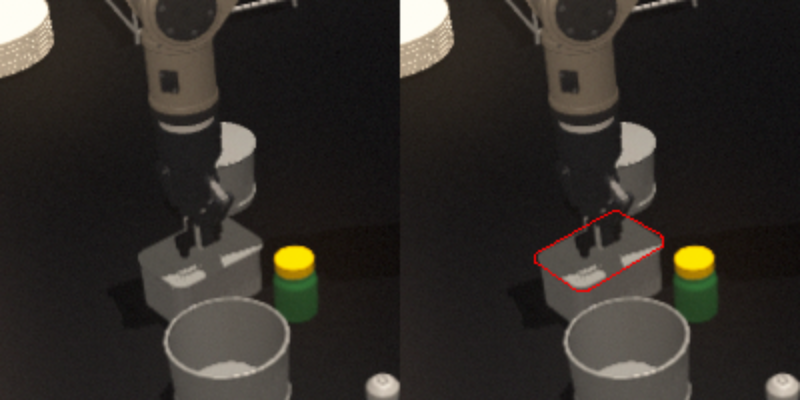

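Z is exactly at seat height (0.0776). Releasing.

Call:
step_arm(increments=[[0,0,0.001,0,0,0,0.4],[0,0,0.001,0,0,0,0.2],[0,0,0.001,0,0,0,-0.3],[0,0,0.001,0,0,0,-0.3],[0,0,0.001,0,0,0,-0.3],[0,0,0.001,0,0,0,-0.3],[0,0,0.03,0,0,0,-0.3],[0,0,0.065,0,0,0,-0.3],[0,0,0.1,0,0,0,-0.3],[0,0,0.13,0,0,0,-0.3]])

```text
t: 25.53
eef_pos: [0.5963, -0.2094, 0.2084]
tool_rot: [0.0, 0.991, 0.131, 0.0]
contact_force: [0.5, -1.0, 0.2]
gripper_width: 0.649
```

```bash
python3 -c "
from edge import *
avg(5)
o=snap('q')
for c in o:
  p=efit('lid_oblong',(.597,-.2095,.262),{c:o[c]},z=.055);print(c,np.round(p[0],4),p[1:])
d=o['scene']['color']
cv2.imwrite('pics/q_z.png',cv2.resize(d[120:270,180:380,::-1],None,fx=4,fy=4))"
```

```text
tcp [ 0.5977 -0.2098  0.2099] sd [0.0016 0.0003 0.0034] rot [0.0012 0.9914 0.1311 0.0026] F [-0.4  0.2 -0.2] w 0.65 t 25.7833
scene [ 0.5983 -0.211   0.29  ] (np.float64(0.7827336152234401), np.float64(0.7762948646975851), 108)
top [ 0.5944 -0.2084  0.2644] (np.float64(0.24985826252750554), np.float64(-8.648531754024877e-05), 107)
```

View pics/q_z.png

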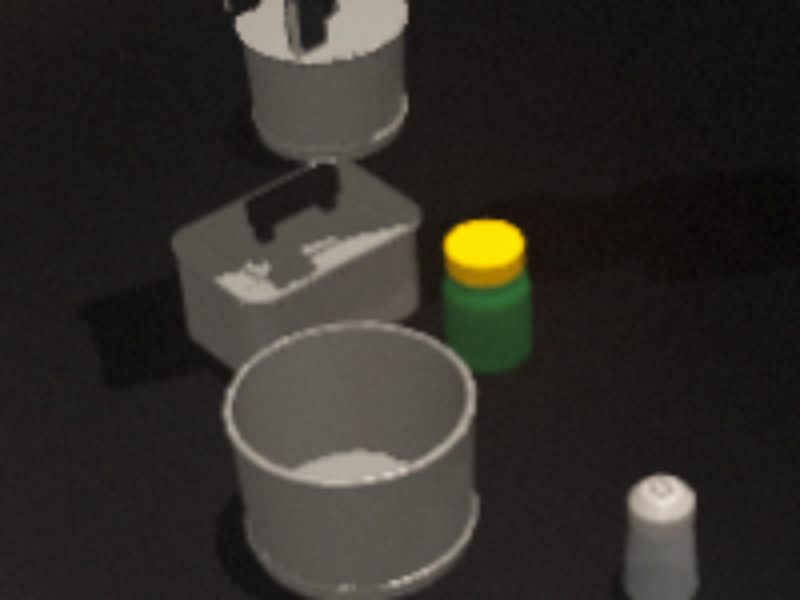

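Call:
step_arm(increments=[[-0.055,0.335,0,0,0,0,-0.3],[-0.055,0.335,0,0,0,0,-0.3],[-0.055,0.335,0,0,0,0,-0.3],[-0.055,0.335,0,0,0,0,-0.3],[-0.055,0.335,0,0,0,0,-0.3],[-0.055,0.335,0,0,0,0,-0.3],[-0.055,0.335,0,0,0,0,-0.3],[-0.055,0.335,0,0,0,0,-0.3],[-0.055,0.335,0,0,0,0,-0.3]])

```text
t: 26.63
eef_pos: [0.538, 0.1347, 0.2055]
tool_rot: [-0.002, 0.991, 0.137, -0.001]
contact_force: [0.6, 0.4, 0.3]
gripper_width: 0.652
```

Call:
step_arm(increments=[[-0.0487,0.297,0,0,0,0,-0.3],[-0.0487,0.297,0,0,0,0,-0.3],[-0.0487,0.297,0,0,0,0,-0.3],[-0.0487,0.297,0,0,0,0,-0.3],[-0.0487,0.297,0,0,0,0,-0.3],[-0.0487,0.297,-0.02,0,0,0,-0.3],[-0.0487,0.297,-0.055,0,0,0,-0.3],[-0.0487,0.297,-0.09,0,0,0,-0.3],[-0.0487,0.297,-0.115,0,0,0,-0.3],[-0.0487,0.297,-0.115,0,0,0,-0.3]])

```text
t: 27.47
eef_pos: [0.4866, 0.4202, 0.0819]
tool_rot: [0.004, 0.991, 0.133, -0.006]
contact_force: [-0.0, -2.1, -0.4]
gripper_width: 0.654
```

```bash
python3 -c "
from h import *
avg(5);avg(3)
o=snap('r');cv2.imwrite('pics/r_z.png',cv2.resize(o['scene']['color'][270:420,330:530,::-1],None,fx=2,fy=2))"
```

```text
tcp [0.4922 0.4217 0.0907] sd [0.0019 0.0009 0.0029] rot [ 7.000e-04  9.914e-01  1.310e-01 -9.000e-04] F [-0.8 -0.1 -0.4] w 0.652 t 27.7167
tcp [0.4939 0.4227 0.0938] sd [0.0002 0.     0.0001] rot [-9.000e-04  9.915e-01  1.304e-01  1.700e-03] F [-0.2 -0.9 -0.9] w 0.647 t 27.8667
```

View pics/r_z.png

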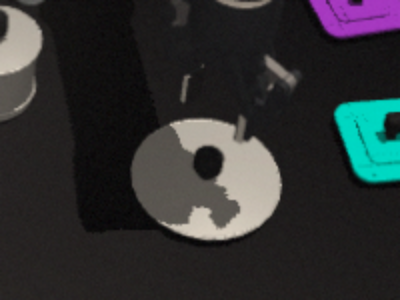

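The fingers straddle the large lid's knob (scene ≈(434,350)). Descending.

Call:
step_arm(increments=[[0,0,-0.035,0,0,0,-0.3],[0,0,-0.06,0,0,0,-0.3],[0,0,-0.0715,0,0,0,-0.3],[0,0,-0.0715,0,0,0,-0.3],[0,0,-0.0715,0,0,0,1],[0,0,-0.0715,0,0,0,1],[0,0,-0.0715,0,0,0,1],[0,0,-0.0715,0,0,0,1],[0,0,-0.0715,0,0,0,1],[0,0,-0.0715,0,0,0,1]], force=60)

```text
t: 28.8
eef_pos: [0.4932, 0.4237, 0.0219]
tool_rot: [-0.001, 0.991, 0.131, 0.001]
contact_force: [-0.8, -1.0, 7.2]
gripper_width: 0.297
```

Call:
step_arm(increments=[[0,0,0,0,0,0,1],[0,0,0,0,0,0,1]])

```text
t: 28.97
eef_pos: [0.4932, 0.4238, 0.0219]
tool_rot: [-0.001, 0.991, 0.131, 0.001]
contact_force: [-0.1, -1.1, 7.0]
gripper_width: 0.298
```

Call:
step_arm(increments=[[0,0,0.01,0,0,0,1],[0,0,0.03,0,0,0,1],[0,0,0.06,0,0,0,1],[0,0,0.1,0,0,0,1],[0,0,0.14,0,0,0,1],[0,0,0.175,0,0,0,1],[0,0,0.2,0,0,0,1],[0,0,0.2,0,0,0,1]])

```text
t: 29.63
eef_pos: [0.4942, 0.4251, 0.2275]
tool_rot: [-0.003, 0.991, 0.131, 0.004]
contact_force: [0.1, 1.2, -1.1]
gripper_width: 0.303
```

```bash
python3 -c "
from h import *
avg(3)"
```

```text
tcp [0.4925 0.4228 0.2215] sd [0.0006 0.0009 0.0019] rot [-6.000e-04  9.914e-01  1.311e-01  1.200e-03] F [-0.1  0.2 -3.3] w 0.302 t 29.7833
```

Call:
step_arm(increments=[[0.008,-0.024,0,0,0,0,1],[0.02,-0.06,0,0,0,0,1],[0.15,-0.4337,0,0,0,0,1],[0.15,-0.4337,0,0,0,0,1],[0.15,-0.4337,0,0,0,0,1],[0.15,-0.4337,0,0,0,0,1],[0.15,-0.4337,0,0,0,0,1],[0.15,-0.4337,0,0,0,0,1],[0.15,-0.4337,0,0,0,0,1],[0.15,-0.4337,0,0,0,0,1]])

```text
t: 30.62
eef_pos: [0.6206, 0.0453, 0.2175]
tool_rot: [0.0, 0.991, 0.131, -0.002]
contact_force: [0.7, -0.1, -2.0]
gripper_width: 0.303
```

```bash
python3 -c "
from h import *
avg(5);avg(3)"
```

```text
tcp [0.6218 0.0408 0.2173] sd [0.0012 0.0055 0.0003] rot [ 0.0015  0.9918  0.1274 -0.002 ] F [ 0.1  0.4 -1.7] w 0.3 t 30.8667
tcp [0.6207 0.0495 0.2187] sd [0.0001 0.0003 0.0003] rot [-5.000e-04  9.912e-01  1.324e-01 -1.100e-03] F [-0.1 -0.  -1.1] w 0.305 t 31.0167
```

Delta to target is (+0.0223, −0.0597). I'll first go to z ≈ 0.134.

Call:
step_arm(increments=[[0.0223,-0.0597,0,0,0,0,1],[0.0223,-0.0597,0,0,0,0,1],[0.0223,-0.0597,-0.03,0,0,0,1],[0.0223,-0.0597,-0.06,0,0,0,1],[0.0223,-0.0597,-0.085,0,0,0,1],[0.0223,-0.0597,-0.085,0,0,0,1],[0.0223,-0.0597,-0.085,0,0,0,1],[0.0223,-0.0597,-0.085,0,0,0,1]])

```text
t: 31.68
eef_pos: [0.6451, -0.0108, 0.1364]
tool_rot: [-0.0, 0.991, 0.132, 0.001]
contact_force: [-0.0, -0.1, -0.6]
gripper_width: 0.301
```

```bash
python3 -c "
from chk import *
chk('lid_large','pot_large',.0219,tag='s')"
```

```text
tcp [ 0.6453 -0.0115  0.1367] sd [0.0003 0.0003 0.0004] rot [1.000e-04 9.913e-01 1.314e-01 1.500e-03] F [ 0.1 -0.2 -2.8] w 0.302 t 31.9833
lid scene [ 0.647  -0.0142  0.    ] 0.26919399786881093 90
```

View pics/s_z.png

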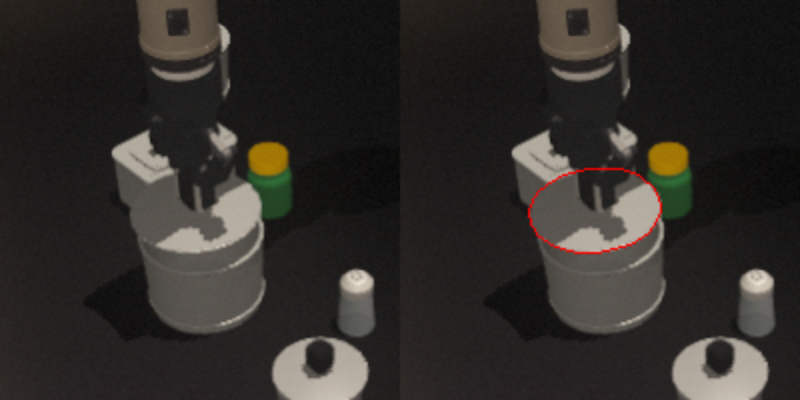

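Call:
step_arm(increments=[[-0.0018,0.002,-0.006,0,0,0,1],[-0.0018,0.002,-0.014,0,0,0,1],[-0.0018,0.002,-0.02,0,0,0,1],[-0.0018,0.002,-0.024,0,0,0,1],[-0.0018,0.002,-0.027,0,0,0,1],[-0.0018,0.002,-0.029,0,0,0,1],[-0.0018,0.002,-0.0295,0,0,0,1],[-0.0018,0.002,-0.0295,0,0,0,1],[-0.0018,0.002,-0.0295,0,0,0,1]])

```text
t: 32.83
eef_pos: [0.6417, -0.01, 0.1069]
tool_rot: [0.0, 0.991, 0.131, -0.001]
contact_force: [-7.4, 0.2, 13.6]
gripper_width: 0.301
```

```bash
python3 -c "
from chk import *
chk('lid_large','pot_large',.0219,tag='u')"
```

```text
tcp [ 0.6417 -0.01    0.107 ] sd [0. 0. 0.] rot [ 3.000e-04  9.914e-01  1.310e-01 -6.000e-04] F [-7.1 -1.3 13.2] w 0.299 t 33.1333
lid scene [ 0.6437 -0.0125  0.    ] 0.24516863559888313 85
```

View pics/u_z.png

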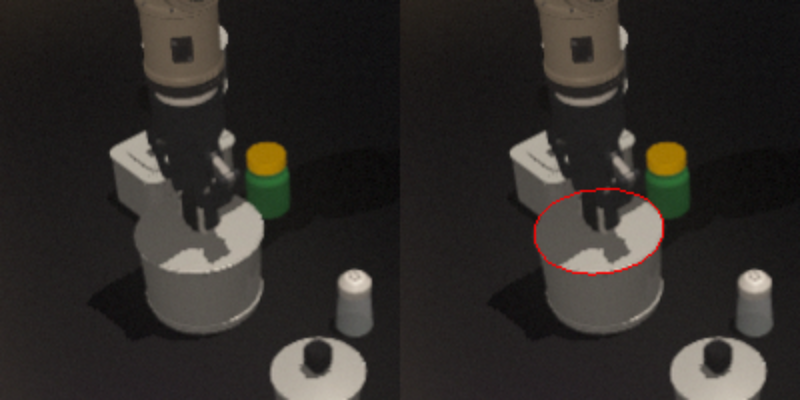

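Z sits at the expected 0.1069, so I'll release and retreat out of the cameras' way.

Call:
step_arm(increments=[[0,0,0.001,0,0,0,0.2],[0,0,0.001,0,0,0,0],[0,0,0.001,0,0,0,-0.3],[0,0,0.001,0,0,0,-0.3],[0,0,0.001,0,0,0,-0.3],[0,0,0.001,0,0,0,-0.3],[0,0,0.03,0,0,0,-0.3],[0,0,0.065,0,0,0,-0.3],[0,0,0.1,0,0,0,-0.3],[0,0,0.13,0,0,0,-0.3]])

```text
t: 34.07
eef_pos: [0.6426, -0.0098, 0.2375]
tool_rot: [-0.0, 0.991, 0.131, 0.001]
contact_force: [1.1, 0.0, 0.2]
gripper_width: 0.652
```

Call:
step_arm(increments=[[-0.15,-0.2,0.03,0,0,0,-0.3],[-0.15,-0.2,0.03,0,0,0,-0.3],[-0.15,-0.2,0.03,0,0,0,-0.3],[-0.15,-0.2,0.03,0,0,0,-0.3],[-0.15,-0.2,0.03,0,0,0,-0.3],[-0.15,-0.2,0.03,0,0,0,-0.3],[-0.15,-0.2,0.03,0,0,0,-0.3],[-0.15,-0.2,0.03,0,0,0,-0.3]])

```text
t: 34.73
eef_pos: [0.4907, -0.213, 0.2657]
tool_rot: [0.001, 0.992, 0.128, 0.0]
contact_force: [0.2, 1.6, -0.2]
gripper_width: 0.646
```

Call:
step_arm(increments=[[-0.21,-0.4,0,0,0,0,-0.3],[-0.21,-0.4,0,0,0,0,-0.3],[-0.21,-0.4,0,0,0,0,-0.3],[-0.21,-0.4,0,0,0,0,-0.3],[-0.21,-0.4,0,0,0,0,-0.3],[-0.21,-0.4,0,0,0,0,-0.3],[-0.21,-0.4,0,0,0,0,-0.3],[-0.21,-0.4,0,0,0,0,-0.3],[-0.21,-0.4,0,0,0,0,-0.3],[-0.21,-0.4,0,0,0,0,-0.3]])

```text
t: 35.57
eef_pos: [0.2998, -0.5795, 0.265]
tool_rot: [-0.0, 0.991, 0.133, 0.0]
contact_force: [1.6, 1.5, 0.8]
gripper_width: 0.653
```

```bash
python3 -c "
from edge import *
avg(5)
o=snap('v')
for n,p0,z in (('lid_small',(.6184,.2227,0),.065),('lid_medium',(.4968,-.408,0),.075),('lid_large',(.643,-.011,0),.085),('lid_oblong',(.597,-.2095,.262),.055)):
 for c in o:
  p=efit(n,p0,{c:o[c]},z=z);print(n,c,np.round(p[0],4),np.round(p[1:],2))
for t in ('pepper_shaker','pickle_jar'):
 for c in o:
  r=bot.place_of(t,c)[0]; u,v=r['location'][0]*640,r['location'][1]*480
  print(t,c,np.round(onz(o[c],u,v,0),3))
cv2.imwrite('pics/v_z.png',cv2.resize(o['scene']['color'][90:340,180:480,::-1],None,fx=2.4,fy=2.4))
A=cv2.imread('pics/d_scene.png');B=cv2.imread('pics/v_scene.png')
D=np.hstack([A[100:350,200:400],B[100:350,200:400]]);cv2.imwrite('pics/v_ab.png',cv2.resize(D,None,fx=2,fy=2))"
```

```text
tcp [ 0.2966 -0.582   0.2644] sd [0.0032 0.0037 0.0001] rot [ 3.000e-04  9.916e-01  1.293e-01 -7.000e-04] F [-0.   0.3 -0.5] w 0.652 t 35.8167
lid_small scene [0.6175 0.2212 0.    ] [  0.25   0.24 120.  ]
lid_small top [0.616  0.2249 0.    ] [  0.25  -0.25 120.  ]
lid_medium scene [ 0.4965 -0.4088  0.    ] [  0.25   0.24 114.  ]
lid_medium top [ 0.4955 -0.4053  0.    ] [  0.25  -0.25 120.  ]
lid_large scene [ 0.6437 -0.0122  0.    ] [  0.25   0.25 120.  ]
lid_large top [ 0.6429 -0.0088  0.    ] [  0.25  -0.24 116.  ]
lid_oblong scene [ 0.5968 -0.2122  0.2742] [  0.76   0.76 119.  ]
lid_oblong top [ 0.5946 -0.2086  0.2653] [2.4e-01 1.0e-02 1.2e+02]
pepper_shaker scene [0.51  0.111 0.   ]
pepper_shaker top [0.518 0.11  0.   ]
pickle_jar scene [ 0.514 -0.125  0.   ]
pickle_jar top [ 0.511 -0.122  0.   ]
```

View pics/v_z.png

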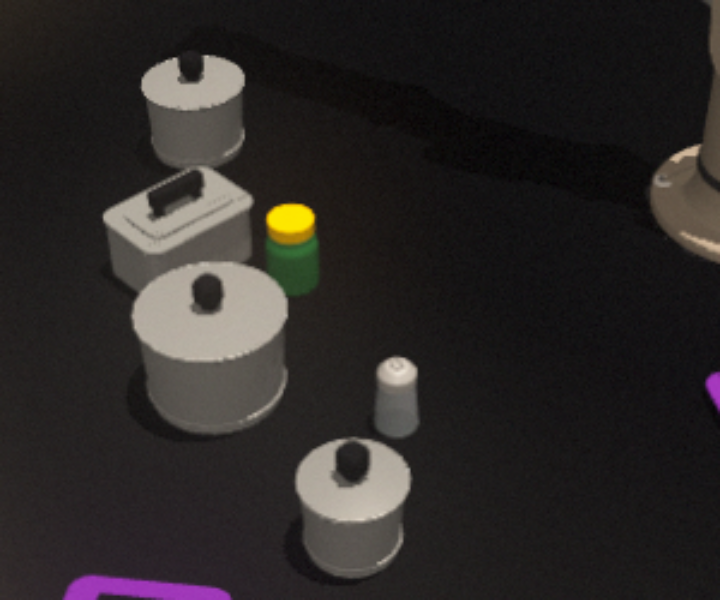

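View pics/v_ab.png

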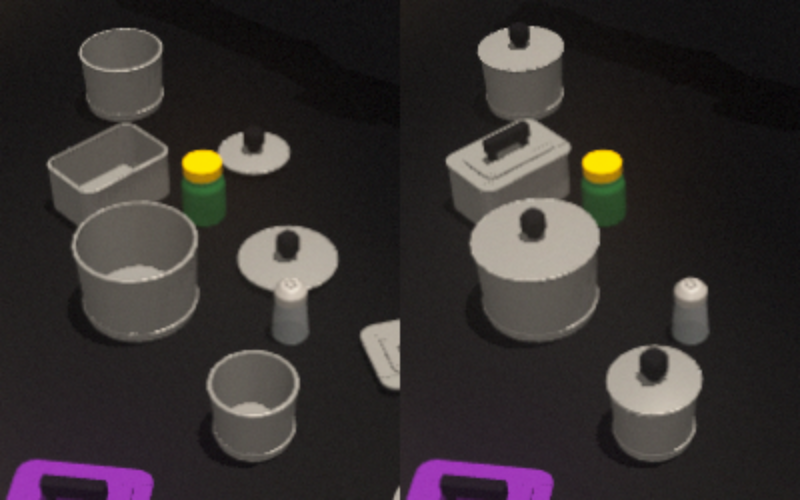

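View pics/v_top.png

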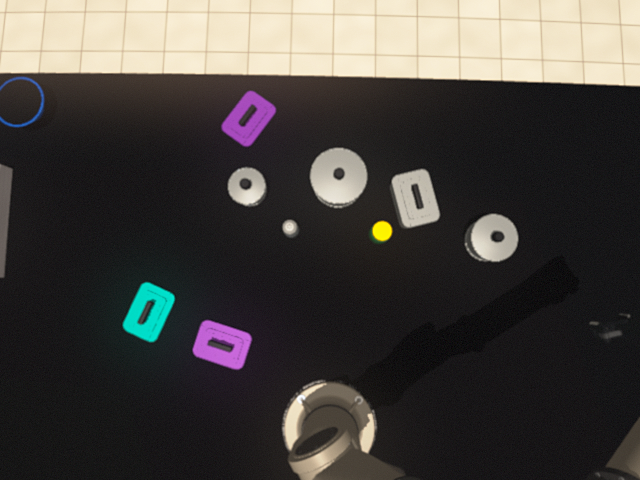

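All four lids look level and seated: in the top view they sit at (246,186), (338,177), (415,198) and (492,238). The pots, shaker (290,228) and jar (382,232) are where they were.

```bash
python3 -c "
from h import *
avg(2);print(bot.hand_in())"
```

```text
tcp [ 0.2993 -0.5783  0.2655] sd [0.0001 0.0001 0.    ] rot [1.000e-04 9.913e-01 1.317e-01 1.000e-04] F [-0.4 -0.9 -0. ] w 0.649 t 36.2167
the job is handed in; nothing more can be done
None
```

All four lids are on their pots, and the job was handed in at about 36 s. I picked each lid up by its knob or bar and lowered it into its rim. I let go only once it rested there, with readings of about 13–16 N downward.

**Checks that agreed**
- **Seating:** each lid came to rest within about 0.3 mm of its seated height, measured against how it was gripped on the counter.
- **Level and undisturbed:** the final pictures show all four lids level. By eye, the pots, shaker, jar and the coloured look-alikes stand where they were.

**Checks that disagreed or were weak**
- **Small lid:** the camera fit puts it about 2.5 mm off the pot's first measured centre in x and in y. Part of that is a 1–1.5 mm difference also seen on the medium and large lids. It seated at full depth, so it may have shifted its pot by a millimetre or two.
- **Oblong lid:** the scene-camera fit was poor (about 0.8 px residual), so I relied on the top camera and the arm's own position.
- **Shaker and jar:** the recognition network's points moved by up to about 11 mm between the first and last look. The pictures show no movement, so I put this down to noise.

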